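# Reverse the worn scraper bar and wedge it tight

### The arm

A 7-joint arm with a two-finger parallel gripper is mounted at the origin on the work surface. World frame = base frame: x ahead of the robot, y to its left, z up, the work surface at z = 0. Lengths are in m, angles in rad, forces in N, time in s.
With the tool pointing down it reaches from about 0.425 to 0.825 m from the base axis. Payload 3.6 kg.
Tool frame: the origin (TCP) lies on the centre line of the jaws, within the pads' length; the fingertips stand 14 mm ahead of it and the grasp point (between the pads) lies 5 mm behind it; z points along the fingers, x is the direction in which the jaws open and shut, and the axes are right-handed (so a half turn about z gives the same grasp; the last joint's range is limited). The gripper opens to 85 mm and grips with 20 to 120 N. Pads are 22 mm wide; open, the fingers measure 114 mm over their backs; the gripper's body (76 mm by 85 mm) begins 54 mm behind the grasp point. The pads swing forward as they close: fully open they stand 13 mm farther back than shut.
Start: joints at [-1.153, 0.615, -0.013, 1.423, 0.008, 1.103, -0.04], TCP at [0.279, 0.587, 0.224] pointing down, gripper open.
Joint ranges: [-3.12, 3.12], [-0.3, 2.06], [-1.34, 1.32], [0.26, 2.42], [-1.36, 4.5], [0.01, 1.98], [-2.84, 2.84]. Speed limits (rad/s): [2.79, 2.79, 3.14, 3.14, 3.14, 3.14, 3.14].

### API

Orientations are given as a unit quaternion [w, x, y, z].
In Python, from rig import monitor, imaging, job gives the robot as it stands. The module is installed in compiled form; this text tells all that it offers.
- The arm moves only by the tool servo_tool, never from a script. Its argument "targets" is text: rows parted by semicolons, each of 7 numbers parted by spaces: the closure, from 0 (fully open) to 1 (shut), then the shift along the tool's x, y, z in m, then the turn, a rotation vector about the tool's x, y, z in rad. In form: fingers tx ty tz ax ay az; .... A call has 1 to 20 rows; each row is the pose to reach, as a shift and turn from the pose commanded when the call began, along the tool's axes at that moment; what a row does not reach only later rows make up. A row lasts 1/12 s, in which the tool goes at most 41.7 mm and 7.16 degrees, less where a joint would pass 70% of its speed; a pose out of reach is approached as far as the arm can. A call with a gripper value outside its range is refused whole. The fingers move at their own pace and stop on an object; "force" is the grip in N (left out, the last holds). Time passes only in rows, so rows that repeat a pose let the fingers close. It gives the time, the measured TCP pose, the force and the opening at its end, in the units of the state.
- monitor.read_state(): the state, without advancing time (a new reading comes with each control period).
- imaging.capture(name): name is "side" or "top" or "wrist"; returns a dict with "frame" (420x560x3 uint8, red, green, blue), "mtx" (3x3 intrinsics, pixels), "R" (3x3) and "t" (3): a world point X has camera coordinates R X + t. Camera axes: x right, y down, z forward; pixel columns grow to the right and rows downward; lengths in m; the calibration is good to about 2 mm. A picture is of the moment at which its call begins. There is no depth.
- job.hand_in(): hands the job in, once; it reports no verdict.
The state is a dict: "t": time; "joints": joint angles; "joint_vel": joint speeds; "effort": joint torques, N m; "position": TCP position; "eef_rot": TCP orientation; "wrist_force": force on the tool from outside, world axes, zero at the start; "ft_torque": the same for the moment, N m; "finger_gap": finger opening in m.
Only numpy, scipy, OpenCV 4.12 (cv2) and the standard library are available. Lean on these libraries where they do the work, as an engineer would, in place of code of your own. Each camera call takes 0.05 s, during which the arm holds its last target.

### The job

The round-nosed end of the steel scraper bar in the bench scraper is worn out: turn the bar end for end, so that its unused straight edge faces out at the front and the worn nose is fully back against the wooden stop, the bar flat on the channel floor. The brass wedge locks the bar and backs out when pushed on its thin end; afterwards push it in again by its thick end until it is jammed tight, firmly but without forcing it. Leave the jar, dish, nipper and float where they are.

Things in the scene. Friction and masses are not known exactly. Their poses are not given: they have to be found in the camera images.
- holder: Bench scraper holder, screwed to the shelf: a dark wooden block, 18 mm high, with an open-topped channel between two low iron cheeks. Origin at shelf level; x runs along the channel to the rear (front, the working side, is -x), z up. In mm: block x -75 to 50, y -55 to 39; its top z = 18 is the channel floor, going on as a ledge before and behind the cheeks. Cheeks 70 mm long, z 18 to 30.
- bar_home (a point): Where the reversed bar's origin belongs: x -20, y 13, z 18 mm in the holder. The bar (flanks y 4 and 22 mm) then lies along the straight cheek, which fills x -35 to 35, y 22 to 36 mm, its inner face parallel to x.
- stop_face (a point): Point on the front face (x = 35 mm in the holder) of the wooden end stop, 12 mm above the channel floor, where the bar's rear end butts. The stop spans x 35 to 50, y 10 to 22, z 18 to 36 mm.
- lane_front (a point): Middle of the wedge's lane at the cheeks' front ends: x -35, y -7, z 18 mm in the holder. The lane lies between the bar's flank (y 4) and the tapered cheek, 12 mm thick, whose inner face runs from y -18 at x -35 to y -8 at x 35 (1:7). That cheek is screwed down through slots and may sit up to 5 mm further front or rear.
- lane_rear (a point): Middle of the wedge's lane at the cheeks' rear ends: x 35, y -2, z 18 mm in the holder. The lane is open here, beside the stop, as it is at the front.
- bar: Double-ended steel scraper bar, 117 mm long, 18 wide, 24 tall, 0.29 to 0.43 kg, loose; stands 12 mm proud of the cheeks, where its middle (mass centre) can be gripped across the width. Origin: mid width, on the underside, 62 mm from the fresh edge (+x) and 55 from the worn nose tip (-x); z up. Full section x -46 to 42. At the start the worn nose faces front, the fresh edge is 0 to 3 mm off the stop.
- fresh_edge (a point): Middle of the bar's unused end: the height narrows over 20 mm to a straight level edge 18 mm wide, 3 mm thick, 12 mm above the bar's underside
- worn_nose (a point): Tip of the bar's worn end: a nose rounded in plan, 18 mm across and 16 tall; 12 mm above the bar's underside
- wedge: Brass wedge, 120 mm long, 12 tall (level with the cheeks), 0.2 kg, loose; 8 mm thick at the thin end (+x, rear), 25 at the thick end (-x, front), taper 1:7. Origin: mid length, mid thickness (16.6), underside. Straight face at y = +8.3 mm, along x, against the bar; tapered face against the cheek. Starts snug, 3 to 9 mm short of tight. Backed off 25 mm it leaves the bar some 3.5 mm side play.
- wedge_head (a point): Middle of the flat end face (24 mm wide, 12 tall) of the wedge's thick end, where it is pushed in. When tight, at x -57 mm in the holder, up to 5 either way as the tapered cheek is set. It slides in almost freely, then turns hard within 1 mm; it self-locks, and a push of 15 to 20 N there leaves it jammed.
- wedge_tip (a point): Middle of the end face (8 mm wide, 12 tall) of the wedge's thin end, where it is pushed out. When tight, at x 63 mm in the holder, up to 5 either way: 28 mm behind the tapered cheek's rear end. It slides out with a few N.
- jar: Bystander: squat cobalt glass jar of tesserae, 88 mm across, 78 tall; origin under its centre
- dish: Bystander: white ceramic palette dish, 124 mm across, 18 tall; origin under its centre
- nipper: Bystander: brass tile nipper lying flat, 160 mm long in x, 65 wide, 18 tall; origin under its middle
- float: Bystander: grey rubber grout float with a wooden handle, 150 mm long in x, 75 wide, 64 tall; origin under its centre
Mind the look-alikes: they are no part of the job. Of the things like the wedge, leave any that is black or green; of the rest the smaller one is meant.

How it is judged:
At the end, for the whole second after the job is handed in: The bar lies flat in the channel, within 2 mm and 3 degrees of its place, fresh edge at the front, worn nose within 3 mm of the stop. The wedge lies flat in its lane, thick end to the front, jammed: by itself it presses on the bar with over 5 N. Both at rest (x of fresh_edge in the frame of holder between -0.085 and -0.078 m and y of bar in the frame of holder between 0.011 and 0.015 m and z of bar in the frame of holder between 0.0155 and 0.0205 m and angle between the x axis of bar and the x axis of holder, either way round below 0.05 rad and angle between the z axis of bar and the z axis of holder, either way round below 0.05 rad and z of wedge in the frame of holder between 0.0155 and 0.0205 m and x of wedge_head in the frame of holder between -0.066 and -0.038 m and angle between the x axis of wedge and the x axis of holder, either way round below 0.06 rad and contact force between wedge and bar above 5 N and linear speed of each of bar, wedge below 0.01 m/s); the robot touches nothing.
It fails at once if the wedge is forced: pushed with over 60 N (contact force between the fingers and wedge above 60 N).
It fails at once if the jar is moved more than 30 mm (distance of jar from where it was at the start of the episode above 0.03 m).
It fails at once if the dish is moved more than 30 mm (distance of dish from where it was at the start of the episode above 0.03 m).
It fails at once if the nipper is moved more than 30 mm (distance of nipper from where it was at the start of the episode above 0.03 m).
It fails at once if the float is moved more than 30 mm (distance of float from where it was at the start of the episode above 0.03 m).
It also fails if it takes over 61 s, if anything falls off the work surface, if the arm or the gripper's body presses on something with over 40 N, if the wrist force passes 120 N, or if a joint passes its speed limit or range.

## Working session

There is one attempt and no reset: what is moved stays moved. The work goes in short steps, Python scripts to look and compute and a tool call to move; the robot and the scene stay as the last step left them, time stands still between calls to the robot, and variables do not carry over. Pictures are saved under pics/ and viewed, and the job is handed in when it is done.

Besides the shell and the picture viewer there is one more tool, called after "Request:" as a command line: name --argument value ..., lists and objects as JSON in quotes. servo_tool: Moves the arm, as the interface text tells. Its arguments: {"type":"object","properties":{"targets":{"type":"string"},"force":{"type":"number"}},"required":["targets"]}

```bash
mkdir -p pics; ls; python3 - <<'E'
from rig import monitor, imaging, job
import cv2,pickle
s=monitor.read_state();print(s)
for n in ["side","top","wrist"]:
    d=imaging.capture(n);cv2.imwrite(f"pics/{n}0.png",d["frame"][:,:,::-1]);pickle.dump(d,open(f"pics/{n}0.pkl","wb"));print(n,d["mtx"],d["R"],d["t"])
E
```

```text
pics
{'t': 0.0, 'joints': array([-1.15347885,  0.61595873, -0.0125875 ,  1.42494055,  0.00809868,
        1.10338919, -0.04039714]), 'joint_vel': array([-9.99234590e-04, -2.24563531e-03,  7.68975293e-04,  8.12229326e-04,
        4.13896625e-04,  6.09324716e-04, -7.85040367e-05]), 'effort': array([-1.01449964e-04, -4.69216847e+01,  2.59160511e-01, -1.71036315e+01,
        9.91953886e-03,  9.65997751e-03,  1.13678513e-05]), 'position': array([0.27876583, 0.58630035, 0.22249881]), 'eef_rot': array([ 7.29657055e-04,  8.45383532e-01,  5.34158155e-01, -1.10331633e-03]), 'wrist_force': array([-0.97090284,  0.32409135, -0.20858008]), 'ft_torque': array([0.02041957, 0.00755788, 0.01652262]), 'finger_gap': 0.08528139536061669}
side [[420.51849132   0.         281.26658896]
 [  0.         420.51849132 213.17214628]
 [  0.           0.           1.        ]] [[ 0.90949246 -0.41563857 -0.00824894]
 [-0.29971995 -0.64183302 -0.70584582]
 [ 0.2880823   0.64443383 -0.70831746]] [-0.48656197  0.19573616  0.84960283]
top [[415.83090815   0.         279.35515691]
 [  0.         415.83090815 209.66457251]
 [  0.           0.           1.        ]] [[-0.02216703 -0.99968006  0.01218171]
 [-0.98915717  0.02016105 -0.14547034]
 [ 0.1451782  -0.01527427 -0.98928762]] [0.00427116 0.54501531 1.04274316]
wrist [[338.88981143   0.         282.23219161]
 [  0.         338.88981143 210.53372528]
 [  0.           0.           1.        ]] [[ 0.42884258  0.90337405 -0.00306071]
 [ 0.85631062 -0.40541697  0.31995188]
 [ 0.28779536 -0.13982991 -0.94742885]] [-0.64757245 -0.04168783  0.38120639]
```

View pics/top0.png

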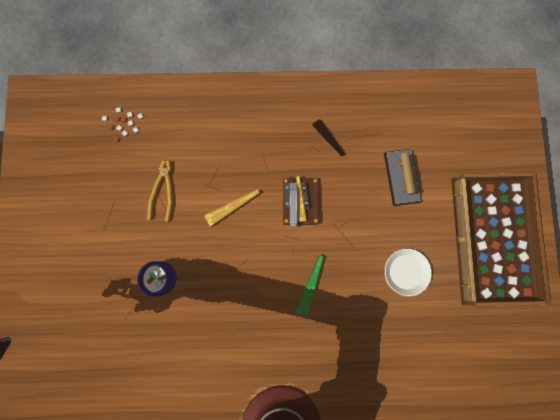

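View pics/side0.png

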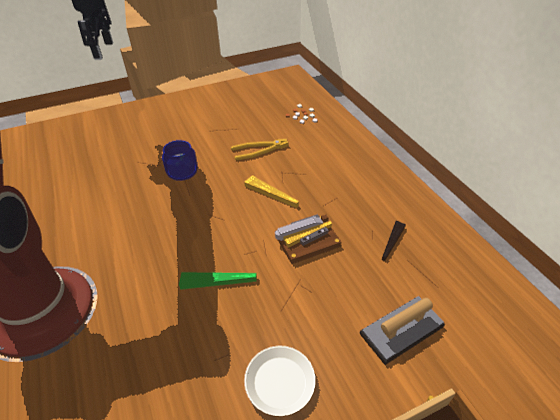

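View pics/wrist0.png

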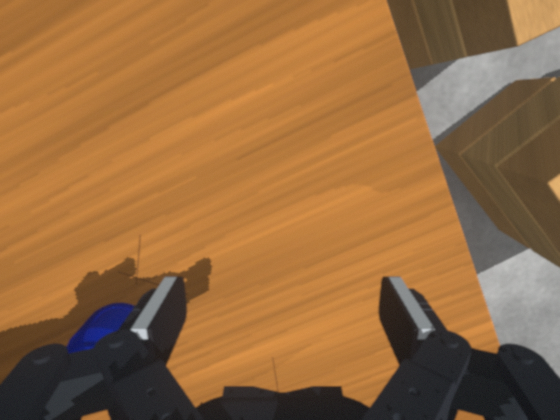

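The top view shows the holder at about (301,202) with the bar and small brass wedge in it. The loose large brass wedge is at (232,208), with the black one at (328,138) and the green one at (311,286). I'll enlarge the holder next.

```bash
cat > h.py <<'E'
import numpy as np,cv2,pickle
from scipy.spatial.transform import Rotation as Ro
def px2w(d,u,v,z):
    K,R,t=d["mtx"],d["R"],d["t"]
    r=R.T@np.linalg.inv(K)@np.array([u,v,1.]); c=-R.T@t
    return c+r*(z-c[2])/r[2]
def w2px(d,X):
    p=d["mtx"]@(d["R"]@np.asarray(X,float)+d["t"]);return p[:2]/p[2]
def crop(d,u0,v0,u1,v1,s,name):
    im=d["frame"][v0:v1,u0:u1,::-1]
    cv2.imwrite(name,cv2.resize(im,None,fx=s,fy=s,interpolation=cv2.INTER_CUBIC))
E
python3 - <<'E'
from h import *
d=pickle.load(open("pics/top0.pkl","rb"));crop(d,262,165,342,240,8,"pics/tc.png")
d=pickle.load(open("pics/side0.pkl","rb"));crop(d,260,200,360,275,8,"pics/sc.png")
E
```

```text
(no output)
```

View pics/tc.png

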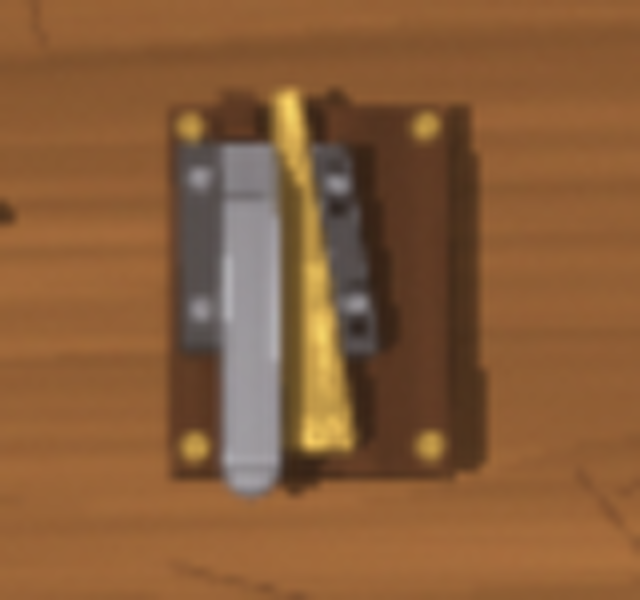

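View pics/sc.png

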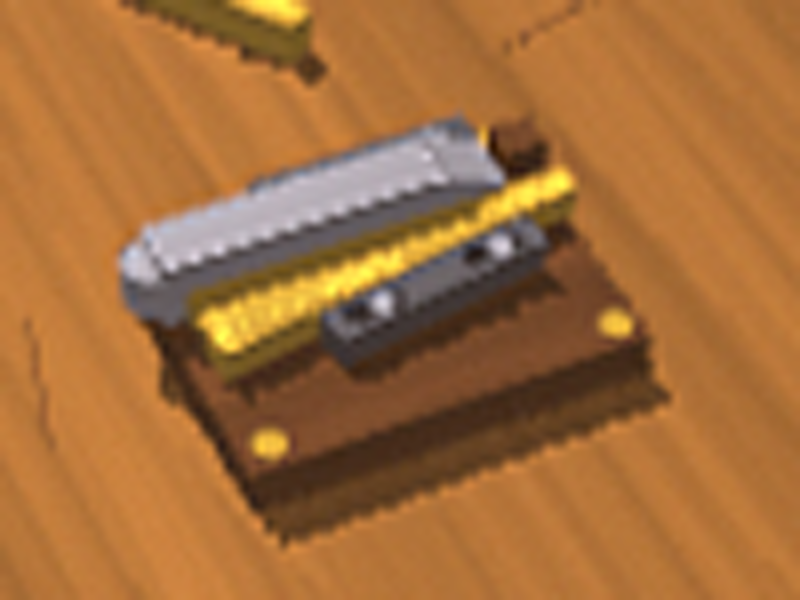

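```bash
python3 - <<'E'
from h import *
d=pickle.load(open("pics/top0.pkl","rb"))
f=lambda u,v:( (u+.5)/8+262-.5,(v+.5)/8+165-.5)
for n,u,v,z in [("BL front",172,478,.018),("BL rear",170,106,.018),("BR front",452,478,.018),("scrFL",195,446,.019),("scrRL",190,126,.019),("scrFR",430,446,.019),("scrRR",426,126,.019),("nose",250,496,.03),("bar rear L",222,146,.03),("bar rear R",278,146,.03),("wedge tipL",273,92,.03),("tipR",300,92,.03),("headL",300,452,.03),("headR",355,450,.03),("cheekFL",183,350,.03),("cheekRL",180,146,.03),("tcheekFR",378,352,.03),("tcheekRR",350,146,.03)]:
    print(n,(px2w(d,*f(u,v),z)*1000).round(1))
E
```

```text
BL front [508.9 -16.6  18. ]
BL rear [634.5 -18.9  18. ]
BR front [ 506.9 -109.2   18. ]
scrFL [519.2 -24.4  19. ]
scrRL [627.3 -25.4  19. ]
scrFR [ 517.6 -102.2   19. ]
scrRR [ 625.7 -104.6   19. ]
nose [501.1 -41.6  30. ]
bar rear L [617.9 -35.5  30. ]
bar rear R [617.5 -54.1  30. ]
wedge tipL [635.9 -52.9  30. ]
tipR [635.7 -61.9  30. ]
headL [515.2 -58.4  30. ]
headR [515.5 -76.4  30. ]
cheekFL [549.7 -20.9  30. ]
cheekRL [618.2 -21.6  30. ]
tcheekFR [547.8 -85.   30. ]
tcheekRR [617. -78.  30.]
```

```bash
cat >> h.py <<'E'
H0=np.array([.585,-.0563,0]);YAW=np.radians(-1.0)
def hol(p,H=None,yaw=None):  # holder mm -> world m
    y=YAW if yaw is None else yaw; c,s=np.cos(y),np.sin(y); p=np.array(p)/1000
    return (H0 if H is None else H)+np.array([c*p[0]-s*p[1],s*p[0]+c*p[1],p[2]])
def inv(w):
    c,s=np.cos(YAW),np.sin(YAW);v=np.asarray(w)-H0
    return np.array([c*v[0]+s*v[1],-s*v[0]+c*v[1],v[2]])*1000
def plan(W,yawx):
    "tool shift & rotvec to bring TCP to W with tool down and tool x at world yaw yawx (deg)"
    from rig import monitor
    s=monitor.read_state();q=s["eef_rot"];R=Ro.from_quat([q[1],q[2],q[3],q[0]]).as_matrix()
    a=np.radians(yawx);T=np.array([[np.cos(a),np.sin(a),0],[np.sin(a),-np.cos(a),0],[0,0,-1]])
    print("pos",s["position"].round(4),"hol",inv(s["position"]).round(1),"yaw",np.degrees(np.arctan2(R[1,0],R[0,0])).round(2),"t",round(s["t"],2),"F",s["wrist_force"].round(1),"q",s["joints"].round(2),"gap",round(s["finger_gap"],4))
    print("shift",(R.T@(W-s["position"])).round(4),"rot",Ro.from_matrix(R.T@T).as_rotvec().round(4))
E
python3 - <<'E'
from h import *
plan(np.array([.675,-.06,.15]),-1)
E
```

```text
pos [0.2788 0.5865 0.2228] hol [-317.4  637.3  222.8] yaw 64.58 t 0.15 F [-0.   0.6  0.3] q [-1.15  0.62 -0.01  1.42  0.01  1.1  -0.04] gap 0.0854
shift [-0.4137  0.6353  0.0736] rot [0.0012 0.0018 1.1445]
```

Request:
servo_tool --targets "1 -0.414 0.635 0.073 0.001 0.002 1.1445;1 -0.414 0.635 0.073 0.001 0.002 1.1445;1 -0.414 0.635 0.073 0.001 0.002 1.1445;1 -0.414 0.635 0.073 0.001 0.002 1.1445;1 -0.414 0.635 0.073 0.001 0.002 1.1445;1 -0.414 0.635 0.073 0.001 0.002 1.1445;1 -0.414 0.635 0.073 0.001 0.002 1.1445;1 -0.414 0.635 0.073 0.001 0.002 1.1445;1 -0.414 0.635 0.073 0.001 0.002 1.1445;1 -0.414 0.635 0.073 0.001 0.002 1.1445;1 -0.414 0.635 0.073 0.001 0.002 1.1445;1 -0.414 0.635 0.073 0.001 0.002 1.1445;1 -0.414 0.635 0.073 0.001 0.002 1.1445;1 -0.414 0.635 0.073 0.001 0.002 1.1445;1 -0.414 0.635 0.073 0.001 0.002 1.1445;1 -0.414 0.635 0.073 0.001 0.002 1.1445;1 -0.414 0.635 0.073 0.001 0.002 1.1445;1 -0.414 0.635 0.073 0.001 0.002 1.1445;1 -0.414 0.635 0.073 0.001 0.002 1.1445;1 -0.414 0.635 0.073 0.001 0.002 1.1445" --force 40

```text
t: 1.82
position: [0.6751, -0.0664, 0.1495]
eef_rot: [0.001, 1.0, -0.013, 0.0]
wrist_force: [0.0, 0.8, 0.5]
finger_gap: 0.0001
```

```bash
python3 - <<'E'
from h import *
from rig import imaging
plan(np.array([.675,-.06,.15]),-1)
d=imaging.capture("wrist");pickle.dump(d,open("pics/w1.pkl","wb"));cv2.imwrite("pics/w1.png",d["frame"][:,:,::-1])
E
```

```text
pos [ 0.6751 -0.0664  0.1495] hol [ 90.2  -8.5 149.5] yaw -1.47 t 1.82 F [0.  0.8 0.5] q [-0.09  0.74  0.28  1.43 -0.22  1.    0.22] gap 0.0001
shift [-0.0002 -0.0064 -0.0005] rot [ 0.0027 -0.0003 -0.0081]
```

View pics/w1.png

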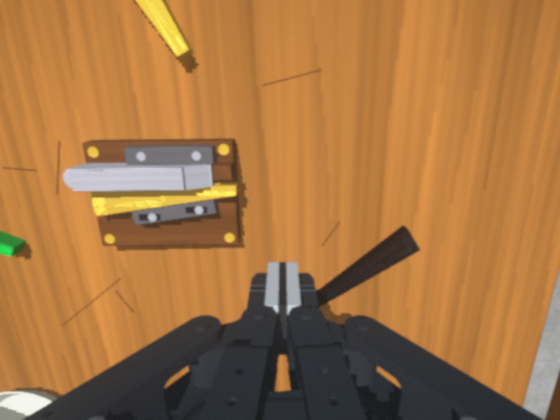

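The wrist view shows the holder at (165,195): bar nose at (66,180), wedge tip at (237,190), wedge head at (100,205). I'll enlarge it to refine the pose.

```bash
python3 - <<'E'
from h import *
d=pickle.load(open("pics/w1.pkl","rb"));crop(d,55,125,255,260,4,"pics/w1c.png")
E
```

```text
(no output)
```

View pics/w1c.png

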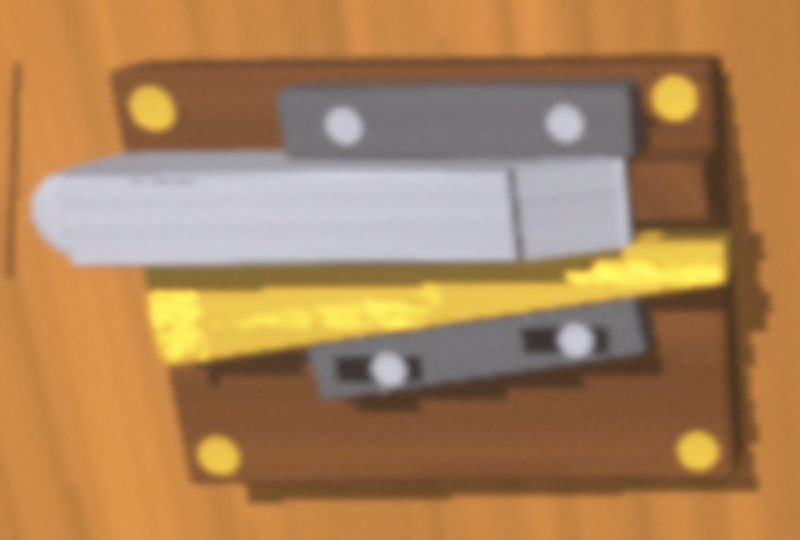

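```bash
python3 - <<'E'
from h import *
d=pickle.load(open("pics/w1.pkl","rb"))
f=lambda u,v:((u+.5)/4+55-.5,(v+.5)/4+125-.5)
for n,u,v,z in [("blk FL",112,73,.018),("blk RL",716,58,.018),("blk FR",193,482,.018),("blk RR",736,480,.018),("scrFL",152,108,.019),("scrRL",674,99,.019),("scrFR",218,455,.019),("scrRR",698,450,.019),("cheekFL",280,90,.03),("cheekRL",632,82,.03),("cheekRR in",634,155,.03),("tcheek FR",325,398,.03),("tcheek RR",646,354,.03),("tcheekRL",636,303,.03),("tcheekFL",312,350,.03),("tip top L",728,234,.03),("tip R",728,283,.03),("head L",148,290,.03),("head R",165,362,.03),("nose",34,208,.034),("fresh",630,245,.03)]:
    w=px2w(d,*f(u,v),z);print(n,(w*1000).round(1),inv(w).round(1))
E
```

```text
blk FL [511.5 -17.5  18. ] [-74.1  37.5  18. ]
blk RL [635.7 -17.6  18. ] [50.  39.6 18. ]
blk FR [ 510.1 -109.4   18. ] [-73.9 -54.4  18. ]
blk RR [ 633.5 -112.    18. ] [ 49.5 -54.9  18. ]
scrFL [518.8 -24.7  19. ] [-66.7  30.4  19. ]
scrRL [626.6 -25.6  19. ] [41.1 31.5 19. ]
scrFR [ 517.6 -102.5   19. ] [-66.5 -47.4  19. ]
scrRR [ 625.6 -104.    19. ] [ 41.4 -47.   19. ]
cheekFL [551.  -20.2  30. ] [-34.6  35.5  30. ]
cheekRL [620.6 -20.4  30. ] [35.  36.5 30. ]
cheekRR in [619.7 -34.9  30. ] [34.3 22.  30. ]
tcheek FR [549.2 -85.3  30. ] [-35.3 -29.6  30. ]
tcheek RR [618.3 -77.1  30. ] [ 33.7 -20.2  30. ]
tcheekRL [617.3 -65.8  30. ] [32.4 -9.  30. ]
tcheekFL [548.2 -74.5  30. ] [-36.5 -18.8  30. ]
tip top L [637.4 -51.6  30. ] [52.3  5.6 30. ]
tip R [636.7 -62.   30. ] [51.8 -4.8 30. ]
head L [516.5 -60.5  30. ] [-68.5  -5.4  30. ]
head R [516.8 -76.4  30. ] [-67.9 -21.3  30. ]
nose [499.6 -41.8  34. ] [-85.7  13.   34. ]
fresh [617.2 -53.4  30. ] [32.1  3.4 30. ]
```

```bash
python3 - <<'E'
from h import *
plan(hol([82,-3.5,36]),-1)
E
```

```text
pos [ 0.6745 -0.062   0.1497] hol [ 89.6  -4.2 149.7] yaw -1.23 t 1.87 F [ 0.1  0.1 -0.6] q [-0.09  0.74  0.28  1.43 -0.22  1.    0.22] gap -0.0003
shift [-0.0075 -0.0005  0.1137] rot [-0.0009  0.0006 -0.004 ]
```

Request:
servo_tool --targets "1 -0.008 0.001 0.04 0 0 0;1 -0.008 0.001 0.08 0 0 0;1 -0.008 0.001 0.114 0 0 0;1 -0.008 0.001 0.114 0 0 0;1 -0.008 0.001 0.114 0 0 0"

```text
t: 2.28
position: [0.6652, -0.0571, 0.0353]
eef_rot: [-0.002, 1.0, -0.007, -0.002]
wrist_force: [-0.5, 0.3, 0.8]
finger_gap: -0.0002
```

```bash
python3 - <<'E'
from h import *
from rig import imaging
plan(hol([50,-3.5,36]),-1)
for n in ["wrist","side"]:
  d=imaging.capture(n);pickle.dump(d,open(f"pics/{n}2.pkl","wb"));cv2.imwrite(f"pics/{n}2.png",d["frame"][:,:,::-1])
crop(d,240,180,380,285,5,"pics/s2c.png")
plan(hol([50,-3.5,36]),-1)
E
```

```text
pos [ 0.6652 -0.0571  0.0353] hol [80.2  0.6 35.3] yaw -0.83 t 2.28 F [-0.5  0.3  0.8] q [-0.07  0.86  0.23  1.54 -0.26  0.78  0.25] gap -0.0002
shift [-0.0302  0.004  -0.0006] rot [-0.0039  0.0039  0.0029]
pos [ 0.6688 -0.059   0.0393] hol [83.8 -1.3 39.3] yaw -0.9 t 2.38 F [-0.3 -0.3  0.9] q [-0.07  0.86  0.24  1.54 -0.26  0.77  0.25] gap 0.0
shift [-0.0338  0.0022  0.0031] rot [-0.002  -0.0054  0.0017]
```

View pics/wrist2.png

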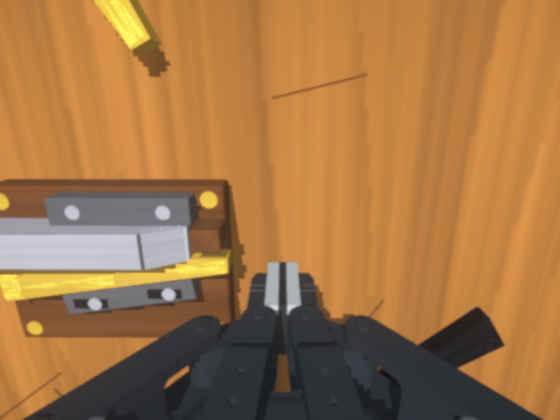

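View pics/s2c.png

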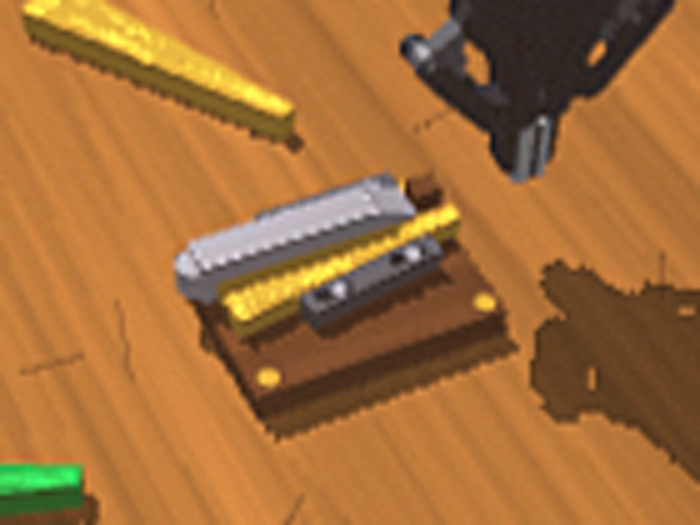

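Request:
servo_tool --targets "1 0 0 0 0 0 0;1 0 0 0 0 0 0"

```text
t: 2.55
position: [0.6688, -0.0601, 0.0396]
eef_rot: [-0.001, 1.0, -0.009, 0.003]
wrist_force: [-0.6, 0.7, 1.2]
finger_gap: -0.0002
```

Request:
servo_tool --targets "1 0 0 0 0 0 0"

```text
t: 2.63
position: [0.6681, -0.0602, 0.0388]
eef_rot: [-0.001, 1.0, -0.009, 0.002]
wrist_force: [-0.1, -0.4, 0.2]
finger_gap: -0.0006
```

```bash
python3 - <<'E'
from h import *
plan(hol([50,-3.5,35]),-1)
E
```

```text
pos [ 0.6681 -0.0602  0.0388] hol [83.2 -2.5 38.8] yaw -0.99 t 2.63 F [-0.1 -0.4  0.2] q [-0.07  0.86  0.24  1.54 -0.26  0.77  0.25] gap -0.0006
shift [-0.0332  0.001   0.0037] rot [-0.0016 -0.0046  0.0001]
```

Request:
servo_tool --targets "1 -0.005 0.0015 0.0035 0 0 0;1 -0.01 0.0015 0.0035 0 0 0;1 -0.014 0.0015 0.0035 0 0 0;1 -0.018 0.0015 0.0035 0 0 0;1 -0.022 0.0015 0.0035 0 0 0;1 -0.026 0.0015 0.0035 0 0 0;1 -0.03 0.0015 0.0035 0 0 0;1 -0.03 0.0015 0.0035 0 0 0;1 -0.03 0.0015 0.0035 0 0 0"

```text
t: 3.38
position: [0.6368, -0.0611, 0.0332]
eef_rot: [-0.001, 1.0, -0.009, 0.001]
wrist_force: [-0.0, -0.1, -0.2]
finger_gap: -0.0004
```

```bash
python3 - <<'E'
from h import *
from rig import imaging
for n in ["wrist","side"]:
  d=imaging.capture(n);pickle.dump(d,open(f"pics/{n}3.pkl","wb"));cv2.imwrite(f"pics/{n}3.png",d["frame"][:,:,::-1])
crop(d,240,180,380,285,5,"pics/s3c.png")
plan(hol([50,-3.5,36]),-1)
E
```

```text
pos [ 0.6372 -0.0611  0.0332] hol [52.3 -3.9 33.2] yaw -1.0 t 3.48 F [ 1.  -0.2 -0.5] q [-0.07  0.83  0.23  1.63 -0.26  0.71  0.27] gap -0.0001
shift [-0.0023 -0.0004 -0.0028] rot [-0.0018 -0.0016  0.0001]
```

View pics/wrist3.png

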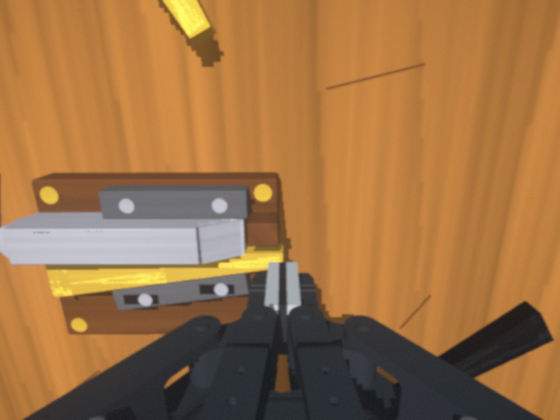

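View pics/s3c.png

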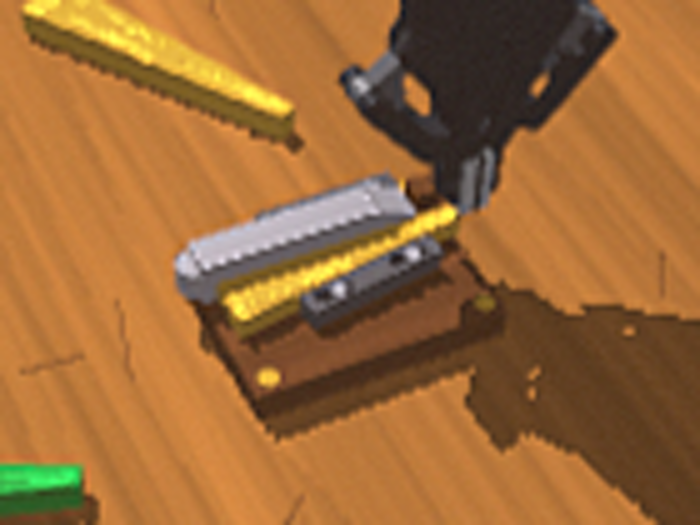

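```bash
python3 - <<'E'
from h import *
for n in ["wrist","side"]:
  d=pickle.load(open(f"pics/{n}3.pkl","rb"))
  p=np.array([.637,-.0611,.0332])
  for dy in (0,.011,-.011):
    for dz in (0,-.014): print(n,dy,dz,w2px(d,p+[0,dy,dz]).round(0))
  for q in ([52,4,30],[52,-4,30],[52,-4,18],[52,4,18]): print("tip",q,w2px(d,hol(q)).round(0))
d=pickle.load(open("pics/side3.pkl","rb"));crop(d,300,200,350,240,14,"pics/s3d.png")
d=pickle.load(open("pics/wrist3.pkl","rb"));crop(d,200,220,340,320,5,"pics/w3d.png")
E
```

```text
wrist 0 0 [284. 270.]
wrist 0 -0.014 [284. 257.]
wrist 0.011 0 [284. 249.]
wrist 0.011 -0.014 [284. 238.]
wrist -0.011 0 [284. 289.]
wrist -0.011 -0.014 [284. 275.]
tip [52, 4, 30] [284. 252.]
tip [52, -4, 30] [284. 267.]
tip [52, -4, 18] [284. 256.]
tip [52, 4, 18] [284. 242.]
side 0 0 [332. 222.]
side 0 -0.014 [332. 226.]
side 0.011 0 [330. 219.]
side 0.011 -0.014 [330. 223.]
side -0.011 0 [335. 225.]
side -0.011 -0.014 [334. 229.]
tip [52, 4, 30] [331. 221.]
tip [52, -4, 30] [332. 223.]
tip [52, -4, 18] [332. 227.]
tip [52, 4, 18] [330. 224.]
```

View pics/s3d.png

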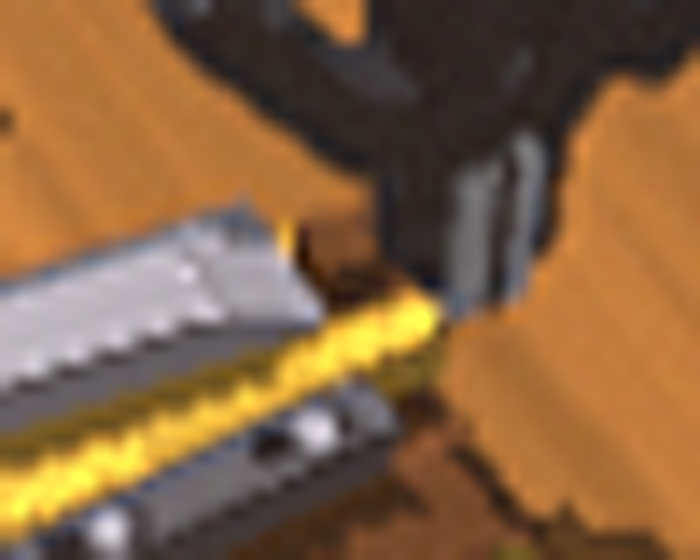

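View pics/w3d.png

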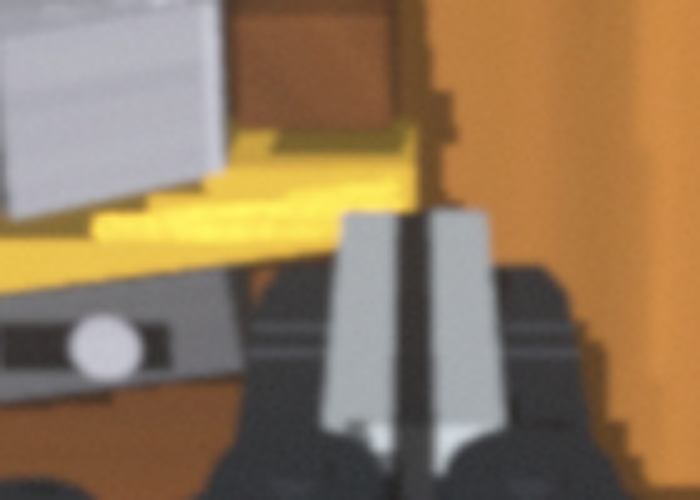

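```bash
python3 - <<'E'
from h import *
d=pickle.load(open("pics/wrist3.pkl","rb"));p=np.array([.6372,-.0611,.0332])
c=-d["R"].T@d["t"];print("cam rel TCP",(c-p).round(4))
for v in (262,305):
  for u in (269,282,298):
    for z in (-.03,-.014,0,.014,.03):
      print(u,v,z,((px2w(d,u,v,p[2]+z)-p)*1000).round(1))
d=pickle.load(open("pics/side3.pkl","rb"))
print("side cam",-d["R"].T@d["t"])
for u,v in ((332.,222.),(337.5,221.5)):
    for z in (-.014,0,.01): print(u,v,z,((px2w(d,u,v,p[2]+z)-p)*1000).round(1))
E
```

```text
cam rel TCP [0.0002 0.0815 0.1501]
269 262 -0.03 [ -9.2 -11.1 -30. ]
269 262 -0.014 [ -8.3  -2.9 -14. ]
269 262 0 [-7.6  4.3 -0. ]
269 262 0.014 [-6.9 11.5 14. ]
269 262 0.03 [-6.  19.7 30. ]
282 262 -0.03 [ -1.5 -11.2 -30. ]
282 262 -0.014 [ -1.3  -3.  -14. ]
282 262 0 [-1.2  4.2  0. ]
282 262 0.014 [-1.1 11.4 14. ]
282 262 0.03 [-0.9 19.7 30. ]
298 262 -0.03 [  8.  -11.4 -30. ]
298 262 -0.014 [  7.3  -3.2 -14. ]
298 262 0 [6.7 4.1 0. ]
298 262 0.014 [ 6.1 11.3 14. ]
298 262 0.03 [ 5.4 19.5 30. ]
269 305 -0.03 [-10.  -40.7 -30. ]
269 305 -0.014 [ -9.1 -29.8 -14. ]
269 305 0 [ -8.3 -20.3   0. ]
269 305 0.014 [ -7.5 -10.8  14. ]
269 305 0.03 [-6.6  0.  30. ]
282 305 -0.03 [ -2.  -40.8 -30. ]
282 305 -0.014 [ -1.8 -30.  -14. ]
282 305 0 [ -1.6 -20.5   0. ]
282 305 0.014 [ -1.5 -10.9  14. ]
282 305 0.03 [-1.3 -0.1 30. ]
298 305 -0.03 [  7.9 -41.  -30. ]
298 305 -0.014 [  7.2 -30.1 -14. ]
298 305 0 [  6.6 -20.6   0. ]
298 305 0.014 [  6.  -11.1  14. ]
298 305 0.03 [ 5.3 -0.2 30. ]
side cam [ 0.25643494 -0.62411679  0.73593445]
332.0 222.0 -0.014 [  6.8  11.9 -14. ]
332.0 222.0 0 [-0.8  0.6  0. ]
332.0 222.0 0.01 [-6.2 -7.4 10. ]
337.5 221.5 -0.014 [ 19.3   7.8 -14. ]
337.5 221.5 0 [11.5 -3.3  0. ]
337.5 221.5 0.01 [  5.9 -11.3  10. ]
```

Request:
servo_tool --targets "1 0.015 0 0 0 0 0;1 0.03 0 0.003 0 0 0;1 0.03 0 0.008 0 0 0;1 0.03 0 0.013 0 0 0;1 0.03 0 0.013 0 0 0;1 0.03 0 0.013 0 0 0"

```text
t: 3.98
position: [0.6654, -0.0616, 0.0193]
eef_rot: [-0.001, 1.0, -0.009, -0.001]
wrist_force: [-0.9, -0.1, -0.6]
finger_gap: -0.0001
```

```bash
python3 - <<'E'
from h import *
from rig import imaging
plan(hol([80,-3.5,20]),-1)
for n in ["wrist","side"]:
  d=imaging.capture(n);pickle.dump(d,open(f"pics/{n}4.pkl","wb"));cv2.imwrite(f"pics/{n}4.png",d["frame"][:,:,::-1])
crop(d,290,180,390,255,8,"pics/s4c.png")
E
```

```text
pos [ 0.6654 -0.0616  0.0193] hol [80.5 -3.9 19.3] yaw -1.02 t 3.98 F [-0.9 -0.1 -0.6] q [-0.07  0.88  0.23  1.55 -0.26  0.74  0.26] gap -0.0001
shift [-0.0005 -0.0004 -0.0007] rot [-0.002   0.0018 -0.0003]
```

View pics/wrist4.png

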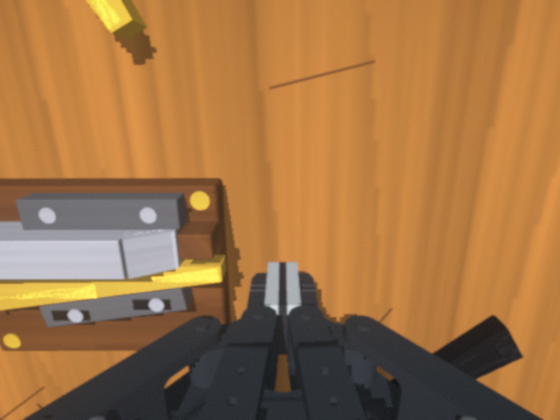

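View pics/s4c.png

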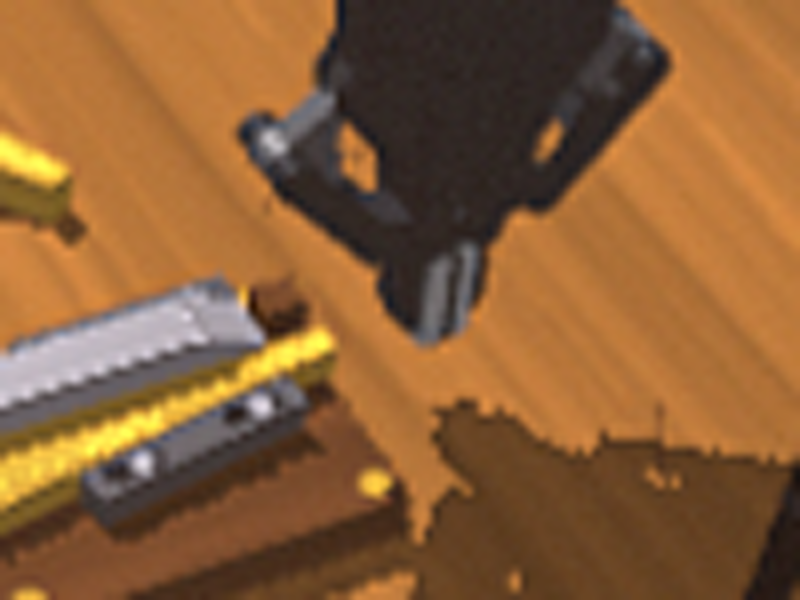

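```bash
python3 - <<'E'
from h import *
p=np.array([.6654,-.0616,.0193])
d=pickle.load(open("pics/side4.pkl","rb"))
for u,v in ((343.1,222.7),(347.8,221.)):
    for z in (-.014,0,.005,.01,.015,.02): print(u,v,z,((px2w(d,u,v,p[2]+z)-p)*1000).round(1))
E
```

```text
343.1 222.7 -0.014 [  9.   10.3 -14. ]
343.1 222.7 0 [ 1.  -0.7 -0. ]
343.1 222.7 0.005 [-1.9 -4.6  5. ]
343.1 222.7 0.01 [-4.7 -8.5 10. ]
343.1 222.7 0.015 [ -7.6 -12.5  15. ]
343.1 222.7 0.02 [-10.5 -16.4  20. ]
347.8 221.0 -0.014 [ 22.1  10.4 -14. ]
347.8 221.0 0 [13.8 -0.6 -0. ]
347.8 221.0 0.005 [10.9 -4.5  5. ]
347.8 221.0 0.01 [ 7.9 -8.4 10. ]
347.8 221.0 0.015 [  5.  -12.4  15. ]
347.8 221.0 0.02 [  2.  -16.3  20. ]
```

Request:
servo_tool --targets "1 0 0 0.003 0 0 0;1 0 0 0.006 0 0 0;1 0 0 0.006 0 0 0;1 0 0 0.006 0 0 0"

```text
t: 4.42
position: [0.6666, -0.0615, 0.0139]
eef_rot: [-0.001, 1.0, -0.009, 0.0]
wrist_force: [-0.4, 0.1, -0.0]
finger_gap: 0.0001
```

Request:
servo_tool --targets "1 0 0 0.002 0 0 0;1 0 0 0.004 0 0 0;1 0 0 0.004 0 0 0"

```text
t: 4.67
position: [0.6666, -0.0616, 0.0097]
eef_rot: [-0.001, 1.0, -0.009, 0.0]
wrist_force: [0.2, -0.5, -0.9]
finger_gap: 0.0003
```

```bash
python3 - <<'E'
from h import *
from rig import imaging
plan(hol([80,-3.5,20]),-1)
for n in ["side"]:
  d=imaging.capture(n);pickle.dump(d,open(f"pics/{n}5.pkl","wb"))
crop(d,290,180,390,255,8,"pics/s5c.png")
E
```

```text
pos [ 0.6666 -0.0616  0.0097] hol [81.6 -3.8  9.7] yaw -1.0 t 4.67 F [ 0.2 -0.5 -0.9] q [-0.06  0.9   0.22  1.55 -0.27  0.73  0.26] gap 0.0003
shift [-0.0016 -0.0004 -0.0103] rot [-0.0019 -0.0002 -0.    ]
```

View pics/s5c.png

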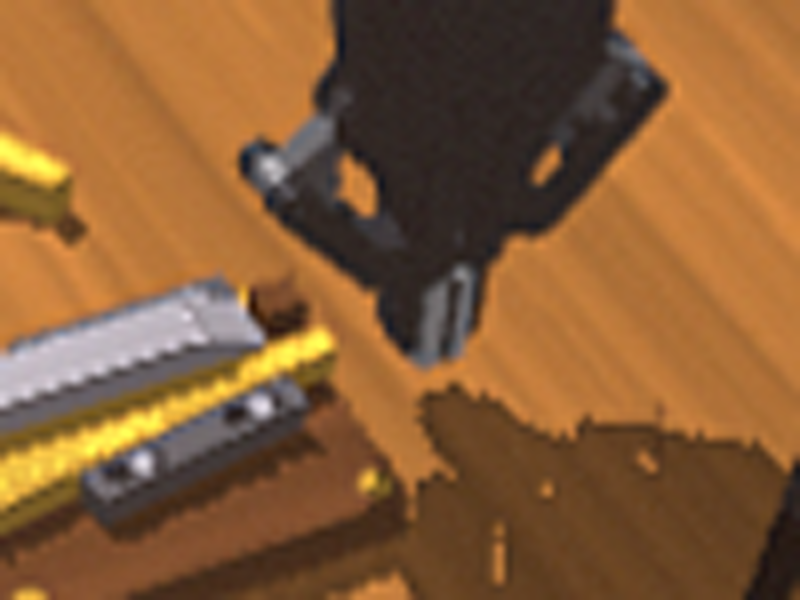

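Request:
servo_tool --targets "1 -0.006 0 0.001 0 0 0;1 -0.012 0 0.001 0 0 0;1 -0.016 0 0.001 0 0 0;1 -0.02 0 0.001 0 0 0;1 -0.024 0 0.001 0 0 0;1 -0.027 0 0.001 0 0 0;1 -0.027 0 0.001 0 0 0"

```text
t: 5.3
position: [0.6415, -0.0612, 0.0098]
eef_rot: [-0.001, 1.0, -0.009, 0.003]
wrist_force: [3.7, 0.1, -1.9]
finger_gap: 0.0003
```

```bash
python3 - <<'E'
from h import *
from rig import imaging
for n in ["wrist","side"]:
  d=imaging.capture(n);pickle.dump(d,open(f"pics/{n}6.pkl","wb"));cv2.imwrite(f"pics/{n}6.png",d["frame"][:,:,::-1])
  if n=="wrist": crop(d,40,150,340,350,2.6,"pics/w6c.png")
crop(d,270,180,360,250,8,"pics/s6c.png")
plan(hol([80,-3.5,20]),-1)
E
```

```text
pos [ 0.6415 -0.0612  0.0097] hol [56.5 -3.9  9.7] yaw -0.99 t 5.4 F [ 3.4  0.5 -0.4] q [-0.06  0.86  0.22  1.63 -0.27  0.67  0.28] gap -0.0001
shift [ 0.0235 -0.0004 -0.0102] rot [-0.0015 -0.0044  0.0002]
```

View pics/w6c.png

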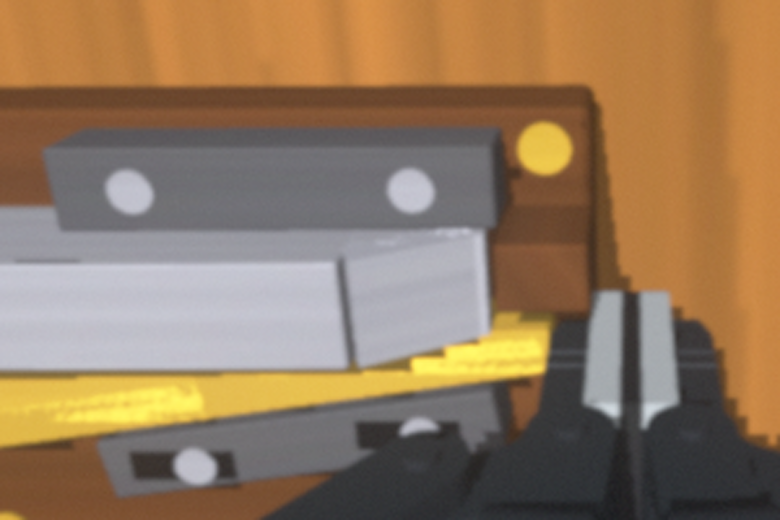

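View pics/s6c.png

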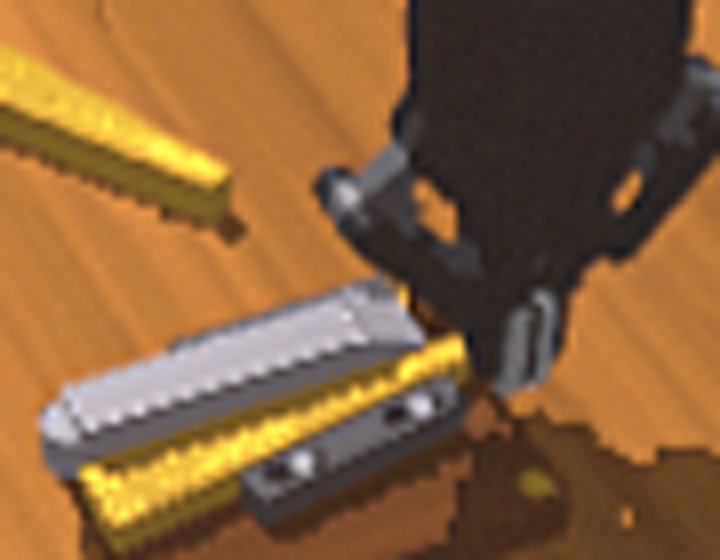

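Request:
servo_tool --targets "1 -0.002 0 0 0 0 0;1 -0.005 0 0 0 0 0;1 -0.0075 0 0 0 0 0;1 -0.0075 0 0 0 0 0;1 -0.0075 0 0 0 0 0"

```text
t: 5.82
position: [0.6336, -0.0613, 0.0106]
eef_rot: [-0.001, 1.0, -0.009, 0.002]
wrist_force: [2.6, 0.8, 5.0]
finger_gap: -0.0001
```

```bash
python3 - <<'E'
from h import *
from rig import imaging
for n in ["wrist","side"]:
  d=imaging.capture(n);pickle.dump(d,open(f"pics/{n}7.pkl","wb"))
  if n=="wrist": crop(d,40,150,340,350,2.6,"pics/w7c.png")
plan(hol([80,-3.5,20]),-1)
E
```

```text
pos [ 0.6336 -0.0612  0.0106] hol [48.7 -4.1 10.6] yaw -1.0 t 5.92 F [3.3 0.4 5.4] q [-0.06  0.85  0.22  1.66 -0.27  0.66  0.28] gap 0.0002
shift [ 0.0313 -0.0006 -0.0093] rot [-0.0016 -0.0039 -0.    ]
```

View pics/w7c.png

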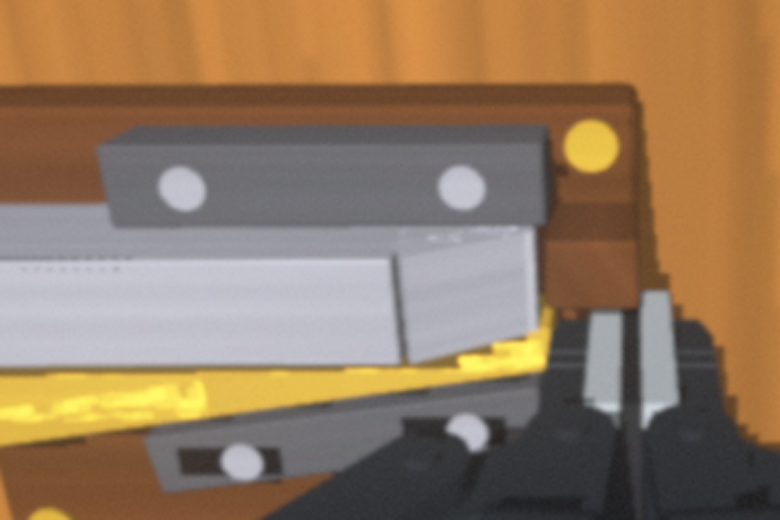

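Request:
servo_tool --targets "1 0.004 0 0 0 0 0;1 0.008 0 0 0 0 0;1 0.008 0 0 0 0 0"

```text
t: 6.17
position: [0.6368, -0.0615, 0.0104]
eef_rot: [-0.001, 1.0, -0.009, -0.004]
wrist_force: [-4.2, 0.9, 12.6]
finger_gap: 0.0001
```

Request:
servo_tool --targets "1 0 0 -0.003 0 0 0;1 0 0 -0.003 0 0 0;1 0 0 -0.003 0 0 0"

```text
t: 6.42
position: [0.639, -0.0611, 0.0117]
eef_rot: [-0.001, 1.0, -0.009, -0.001]
wrist_force: [0.7, 0.5, 0.7]
finger_gap: 0.0001
```

Request:
servo_tool --targets "1 0.003 0 -0.03 0 0 0;1 0.003 0 -0.06 0 0 0;0.3 0.003 0 -0.06 0 0 -0.12;0.3 0.003 0 -0.06 0 0 -0.12"

```text
t: 6.75
position: [0.644, -0.0617, 0.0736]
eef_rot: [-0.001, 0.999, 0.052, 0.002]
wrist_force: [-0.1, 0.7, -0.8]
finger_gap: 0.0236
```

```bash
python3 - <<'E'
from h import *
plan(hol([-30,13,60]),89)
E
```

```text
pos [ 0.644  -0.0617  0.0736] hol [59.1 -4.3 73.6] yaw 5.99 t 6.75 F [-0.1  0.7 -0.8] q [-0.06  0.78  0.21  1.59 -0.21  0.79  0.35] gap 0.0236
shift [-0.0863 -0.028   0.0134] rot [ 1.4000e-03 -3.7000e-03 -1.4488e+00]
```

Request:
servo_tool --targets "0.45 -0.086 -0.028 0 0 0 -1.449;0.45 -0.086 -0.028 0 0 0 -1.449;0.45 -0.086 -0.028 0 0 0 -1.449;0.45 -0.086 -0.028 0 0 0 -1.449;0.45 -0.086 -0.028 0 0 0 -1.449;0.45 -0.086 -0.028 0 0 0 -1.449;0.45 -0.086 -0.028 0 0 0 -1.449;0.45 -0.086 -0.028 0 0 0 -1.449;0.45 -0.086 -0.028 0 0 0 -1.449;0.45 -0.086 -0.028 0 0 0 -1.449;0.45 -0.086 -0.028 0 0 0 -1.449;0.45 -0.086 -0.028 0 0 0 -1.449;0.45 -0.086 -0.028 0 0 0 -1.449;0.45 -0.086 -0.028 0 0 0 -1.449"

```text
t: 7.92
position: [0.5536, -0.0423, 0.0709]
eef_rot: [-0.002, 0.715, 0.699, -0.0]
wrist_force: [0.4, -1.2, -0.3]
finger_gap: 0.0468
```

```bash
python3 - <<'E'
from h import *
from rig import imaging
for n in ["wrist","side","top"]:
  d=imaging.capture(n);pickle.dump(d,open(f"pics/{n}8.pkl","wb"));cv2.imwrite(f"pics/{n}8.png",d["frame"][:,:,::-1])
  if n=="side":crop(d,240,160,360,260,6,"pics/s8c.png")
plan(hol([-30,13,24]),89)
E
```

```text
pos [ 0.5544 -0.0422  0.0716] hol [-30.8  13.6  71.6] yaw 88.79 t 8.07 F [-0.6  0.1  0.2] q [ 0.17  0.67 -0.2   1.85  0.21  0.64  1.39] gap 0.0469
shift [-0.0007  0.0009  0.0476] rot [-0.0004 -0.0018 -0.0037]
```

View pics/wrist8.png

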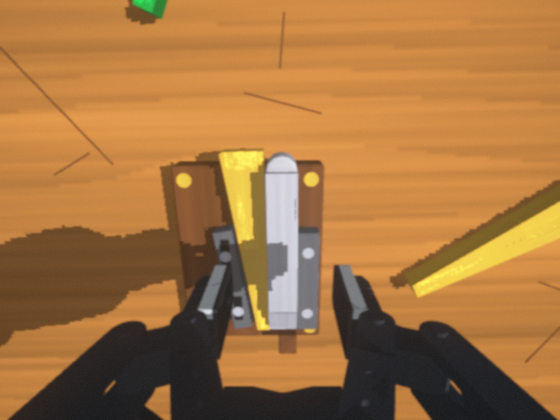

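View pics/s8c.png

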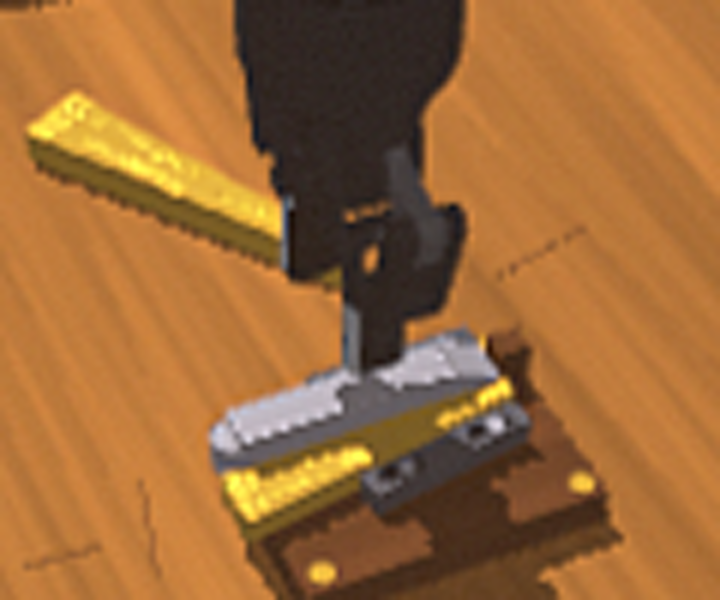

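Request:
servo_tool --targets "0.45 0 0 0.025 0 0 0;0.45 -0.0005 0.001 0.047 0 0 0;0.45 -0.0005 0.001 0.047 0 0 0;0.45 -0.0005 0.001 0.047 0 0 0" --force 60

```text
t: 8.4
position: [0.555, -0.0426, 0.0243]
eef_rot: [-0.001, 0.714, 0.7, -0.0]
wrist_force: [-0.0, 0.3, -0.2]
finger_gap: 0.0471
```

```bash
python3 - <<'E'
from h import *
from rig import imaging
for n in ["wrist","side"]:
  d=imaging.capture(n);pickle.dump(d,open(f"pics/{n}9.pkl","wb"));cv2.imwrite(f"pics/{n}9.png",d["frame"][:,:,::-1])
crop(d,240,160,360,260,6,"pics/s9c.png")
plan(hol([-30,13,24]),89)
E
```

```text
pos [ 0.5567 -0.0425  0.026 ] hol [-28.5  13.3  26. ] yaw 88.88 t 8.5 F [-0.1  0.5  0.7] q [ 0.15  0.75 -0.18  1.87  0.23  0.54  1.37] gap 0.0471
shift [-0.0003 -0.0015  0.002 ] rot [ 0.0025 -0.0018 -0.0021]
```

View pics/wrist9.png

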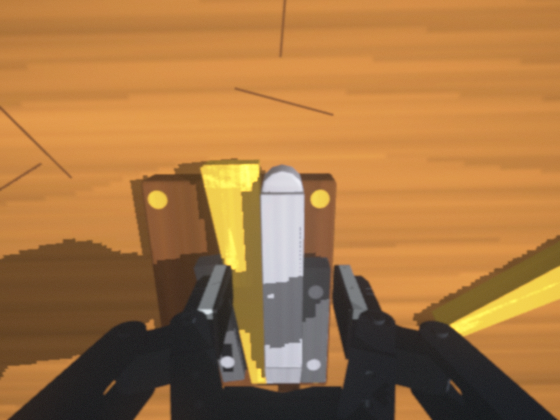

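View pics/s9c.png

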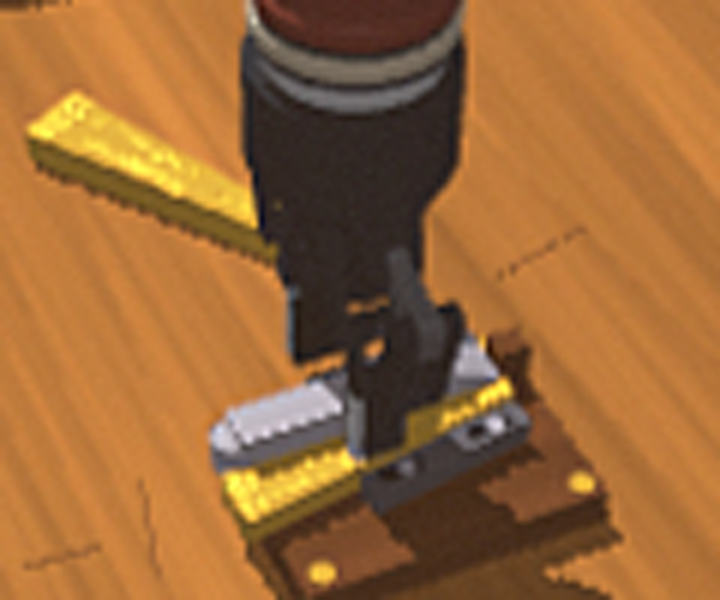

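Request:
servo_tool --targets "0.45 0 -0.0015 0.0015 0 0 0;1 0 -0.0015 0.0015 0 0 0;1 0 -0.0015 0.0015 0 0 0;1 0 -0.0015 0.0015 0 0 0;1 0 -0.0015 0.0015 0 0 0;1 0 -0.0015 0.0015 0 0 0;1 0 -0.0015 0.0015 0 0 0" --force 60

```text
t: 9.08
position: [0.5549, -0.0427, 0.0245]
eef_rot: [0.0, 0.714, 0.7, 0.001]
wrist_force: [-1.6, -0.2, 6.7]
finger_gap: 0.0161
```

```bash
python3 - <<'E'
from h import *
from rig import imaging
for n in ["wrist","side"]:
  d=imaging.capture(n);pickle.dump(d,open(f"pics/{n}10.pkl","wb"));cv2.imwrite(f"pics/{n}10.png",d["frame"][:,:,::-1])
crop(d,240,160,360,260,6,"pics/s10c.png")
plan(hol([-30,13,24]),89)
E
```

```text
pos [ 0.5549 -0.0427  0.0245] hol [-30.3  13.1  24.5] yaw 88.89 t 9.18 F [-0.5 -0.4  6.1] q [ 0.15  0.75 -0.17  1.88  0.23  0.53  1.37] gap 0.0161
shift [-0.0001  0.0003  0.0005] rot [ 0.0022 -0.0016 -0.0019]
```

View pics/s10c.png

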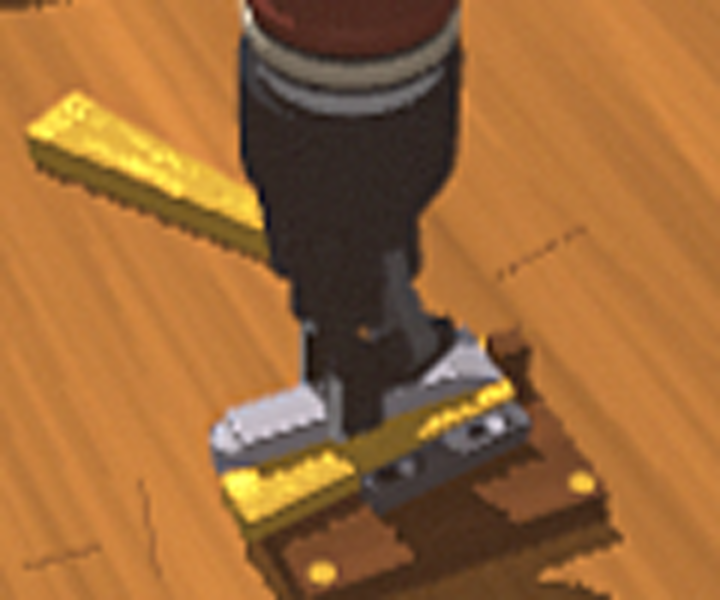

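View pics/wrist10.png

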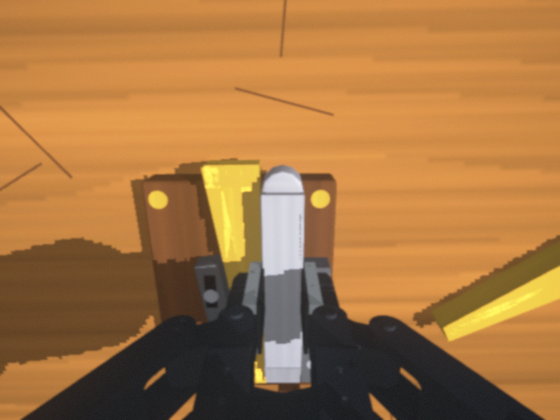

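Request:
servo_tool --targets "1 0 0 -0.004 0 0 0;1 0 0 -0.012 0 0 0;1 0 0 -0.025 0 0 0;1 0 0 -0.045 0 0 0;1 0 0 -0.065 0 0 0;1 0 0 -0.065 0 0 0"

```text
t: 9.68
position: [0.5569, -0.0428, 0.092]
eef_rot: [0.002, 0.714, 0.7, 0.004]
wrist_force: [1.3, 0.1, -3.8]
finger_gap: 0.0159
```

```bash
python3 - <<'E'
from h import *
from rig import imaging
for n in ["wrist","side"]:
  d=imaging.capture(n);pickle.dump(d,open(f"pics/{n}11.pkl","wb"));cv2.imwrite(f"pics/{n}11.png",d["frame"][:,:,::-1])
crop(d,240,140,360,240,6,"pics/s11c.png")
plan(hol([-20,13,89]),-91)
E
```

```text
pos [ 0.5544 -0.0429  0.0888] hol [-30.8  12.8  88.8] yaw 88.88 t 9.78 F [-0.1 -0.9 -4.1] q [ 0.17  0.65 -0.21  1.84  0.2   0.67  1.4 ] gap 0.016
shift [ 0.0002  0.0108 -0.0002] rot [-2.6000e-03 -2.8000e-03  3.1395e+00]
```

View pics/s11c.png

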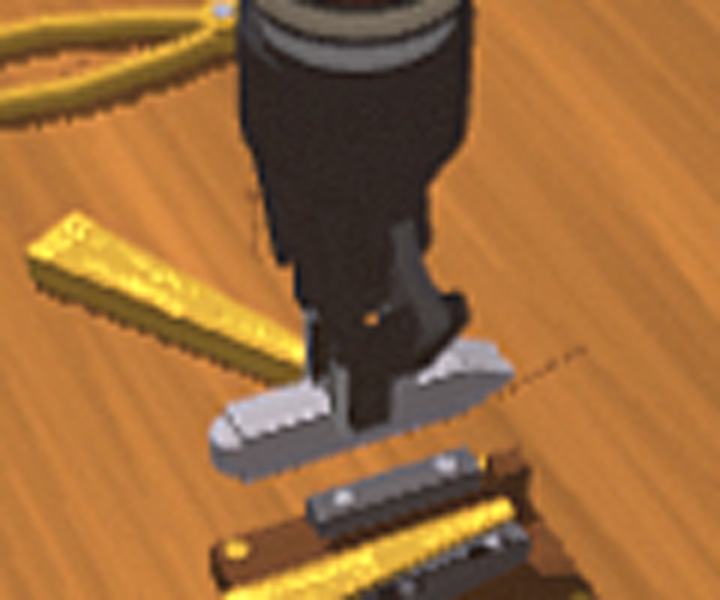

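View pics/wrist11.png

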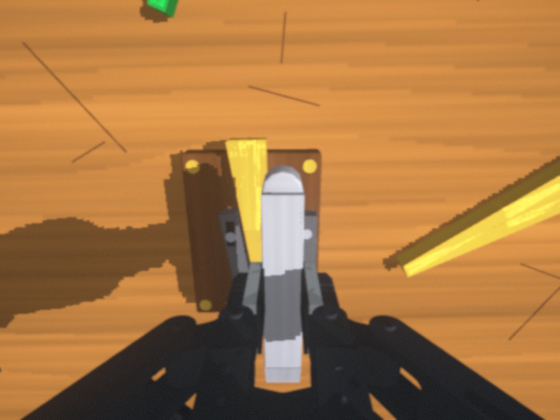

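Request:
servo_tool --targets "1 0 0.005 0 0 0 1.57;1 0 0.005 0 0 0 1.57;1 0 0.005 0 0 0 1.57;1 0 0.005 0 0 0 1.57;1 0 0.005 0 0 0 1.57;1 0 0.005 0 0 0 1.57;1 0 0.005 0 0 0 1.57;1 0 0.005 0 0 0 1.57;1 0 0.005 0 0 0 1.57;1 0 0.005 0 0 0 1.57;1 0 0.005 0 0 0 1.57;1 0 0.005 0 0 0 1.57;1 0 0.005 0 0 0 1.57"

```text
t: 10.87
position: [0.5579, -0.0425, 0.0866]
eef_rot: [-0.001, 1.0, -0.012, -0.002]
wrist_force: [0.2, 0.0, -2.9]
finger_gap: 0.016
```

```bash
python3 - <<'E'
from h import *
plan(hol([-22,13,89]),-91)
E
```

```text
pos [ 0.5579 -0.0425  0.0866] hol [-27.4  13.3  86.6] yaw -1.34 t 10.87 F [ 0.2  0.  -2.9] q [-0.12  0.66  0.24  1.84 -0.24  0.67  0.24] gap 0.016
shift [ 0.0054  0.0003 -0.0024] rot [1.4000e-03 3.5000e-03 1.5648e+00]
```

Request:
servo_tool --targets "1 0.004 0.0003 0 0 0 1.569;1 0.004 0.0003 0 0 0 1.569;1 0.004 0.0003 0 0 0 1.569;1 0.004 0.0003 0 0 0 1.569;1 0.004 0.0003 0 0 0 1.569;1 0.004 0.0003 0 0 0 1.569;1 0.004 0.0003 0 0 0 1.569;1 0.004 0.0003 0 0 0 1.569;1 0.004 0.0003 0 0 0 1.569;1 0.004 0.0003 0 0 0 1.569;1 0.004 0.0003 0 0 0 1.569;1 0.004 0.0003 0 0 0 1.569;1 0.004 0.0003 0 0 0 1.569;1 0.004 0.0003 0 0 0 1.569;1 0.004 0.0003 0 0 0 1.569"

```text
t: 12.12
position: [0.5623, -0.0428, 0.0871]
eef_rot: [-0.0, -0.702, 0.712, 0.001]
wrist_force: [-0.2, -0.4, -4.3]
finger_gap: 0.0163
```

```bash
python3 - <<'E'
from h import *
from rig import imaging
for n in ["wrist","side"]:
  d=imaging.capture(n);pickle.dump(d,open(f"pics/{n}12.pkl","wb"));cv2.imwrite(f"pics/{n}12.png",d["frame"][:,:,::-1])
crop(d,240,140,360,240,6,"pics/s12c.png")
plan(hol([-23.5,12.5,40]),-91)
E
```

```text
pos [ 0.5628 -0.0431  0.0878] hol [-22.4  12.8  87.8] yaw -90.86 t 12.22 F [-0.3  0.6 -3.4] q [-0.38  0.75  0.69  1.83 -0.65  0.8  -0.93] gap 0.0164
shift [0.0004 0.001  0.0478] rot [0.0007 0.0017 0.0024]
```

View pics/s12c.png

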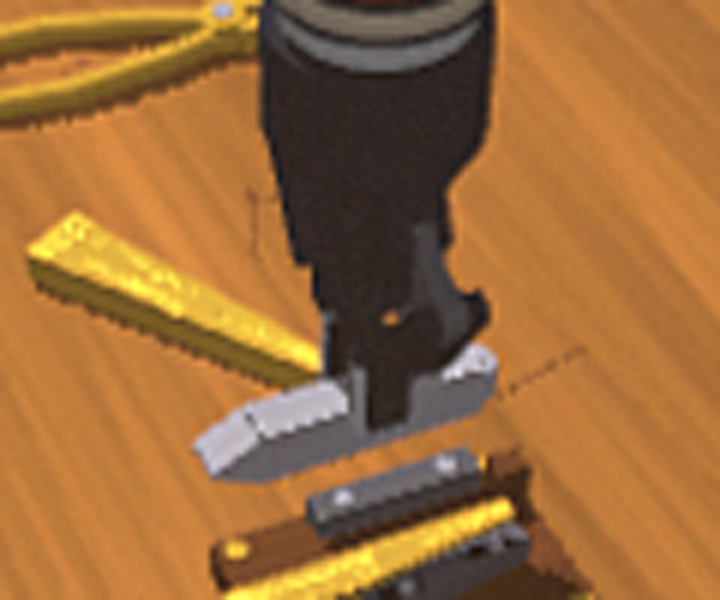

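View pics/wrist12.png

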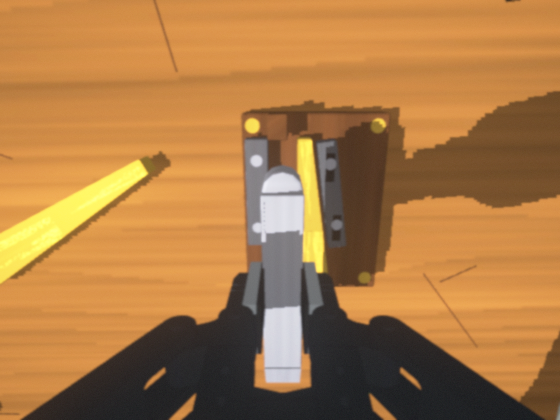

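```bash
python3 - <<'E'
from h import *
d=pickle.load(open("pics/wrist12.pkl","rb"));crop(d,230,100,400,300,3.9,"pics/w12c.png")
E
```

```text
(no output)
```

View pics/w12c.png

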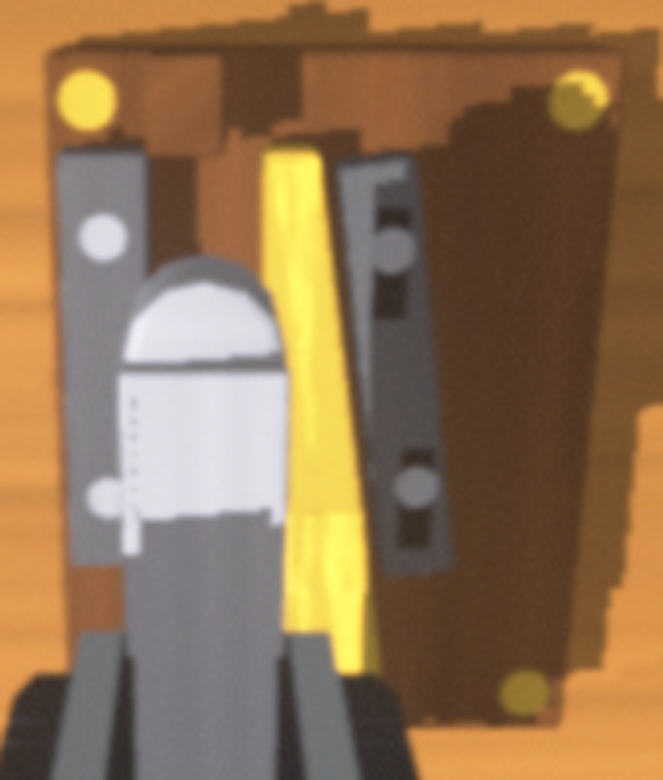

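```bash
python3 - <<'E'
from h import *
d=pickle.load(open("pics/wrist12.pkl","rb"))
f=lambda u,v:((u+.5)/3.9+230-.5,(v+.5)/3.9+100-.5)
for n,u,v,z in [("wL tip",262,152,.03),("wR tip",322,152,.03),("wL",284,515,.03),("wL front",284,660,.03),("chk in R",146,152,.03),("chk FL",72,562,.03),("chk RL",57,152,.03),("tchk rear L",338,163,.03),("scrRL",87,100,.019),("scrRR",578,100,.019),("scrFR",524,692,.019)]:
    print(n,inv(px2w(d,*f(u,v),z)).round(1))
E
```

```text
wL tip [34.3  3.7 30. ]
wR tip [34.4 -5.5 30. ]
wL [-26.1  -1.   30. ]
wL front [-53.6  -1.7  30. ]
chk in R [34.3 21.6 30. ]
chk FL [-34.9  35.   30. ]
chk RL [34.2 35.4 30. ]
tchk rear L [32.7 -8.  30. ]
scrRL [41.1 31.5 19. ]
scrRR [ 41.4 -47.2  19. ]
scrFR [-66.1 -47.4  19. ]
```

Request:
servo_tool --targets "1 0.0003 0.0175 0.01 0 0 0.002;1 0.0003 0.0175 0.03 0 0 0.002;1 0.0003 0.0175 0.045 0 0 0.002;1 0.0003 0.0175 0.053 0 0 0.002;1 0.0003 0.0175 0.057 0 0 0.002;1 0.0003 0.0175 0.057 0 0 0.002;1 0.0003 0.0175 0.057 0 0 0.002"

```text
t: 12.8
position: [0.5465, -0.0433, 0.032]
eef_rot: [0.001, -0.701, 0.714, -0.0]
wrist_force: [-0.3, 0.3, -2.7]
finger_gap: 0.0161
```

```bash
python3 - <<'E'
from h import *
from rig import imaging
for n in ["wrist","side"]:
  d=imaging.capture(n);pickle.dump(d,open(f"pics/{n}13.pkl","wb"));cv2.imwrite(f"pics/{n}13.png",d["frame"][:,:,::-1])
crop(d,240,170,360,270,6,"pics/s13c.png")
plan(hol([-40,12.5,25.5]),-91)
E
```

```text
pos [ 0.5467 -0.0434  0.0324] hol [-38.5  12.3  32.4] yaw -91.06 t 12.9 F [-0.4  0.4 -3.8] q [-0.33  0.8   0.6   1.92 -0.74  0.65 -0.85] gap 0.0157
shift [-0.0002  0.0015  0.0069] rot [-0.0028  0.0016 -0.001 ]
```

View pics/s13c.png

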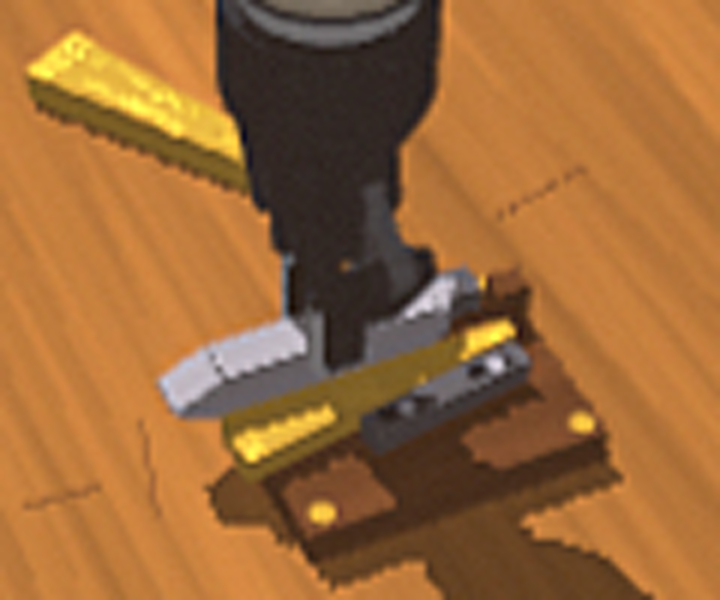

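View pics/wrist13.png

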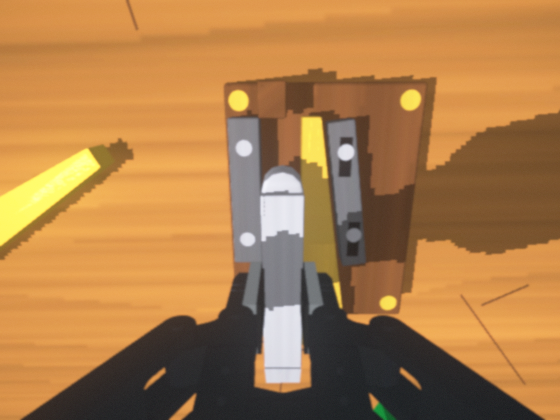

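Request:
servo_tool --targets "1 0 0.001 0.003 0 0 0;1 0 0.001 0.005 0 0 0;1 0 0.001 0.007 0 0 0;1 0 0.001 0.007 0 0 0;1 0 0.001 0.007 0 0 0"

```text
t: 13.32
position: [0.5451, -0.0432, 0.0246]
eef_rot: [0.001, -0.7, 0.714, 0.0]
wrist_force: [-0.4, 0.1, -2.9]
finger_gap: 0.0156
```

```bash
python3 - <<'E'
from h import *
from rig import imaging
for n in ["wrist","side"]:
  d=imaging.capture(n);pickle.dump(d,open(f"pics/{n}14.pkl","wb"));cv2.imwrite(f"pics/{n}14.png",d["frame"][:,:,::-1])
  if n=="wrist":crop(d,200,60,440,310,2.4,"pics/w14c.png")
crop(d,240,170,360,270,6,"pics/s14c.png")
plan(hol([-20,13,25.5]),-91)
E
```

```text
pos [ 0.545  -0.0432  0.0246] hol [-40.2  12.4  24.6] yaw -91.07 t 13.42 F [ 0.7  0.4 -3. ] q [-0.32  0.81  0.59  1.92 -0.75  0.64 -0.84] gap 0.0162
shift [-0.0006 -0.0202 -0.0009] rot [-0.0012  0.0016 -0.0012]
```

View pics/s14c.png

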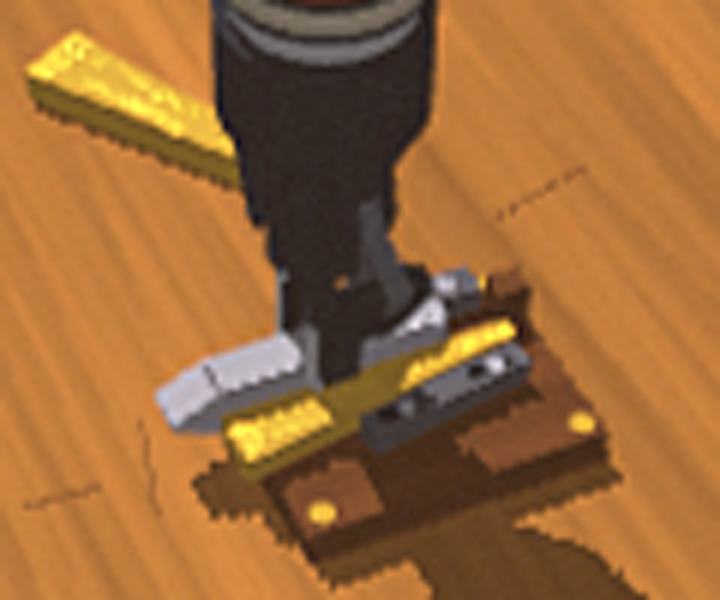

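View pics/w14c.png

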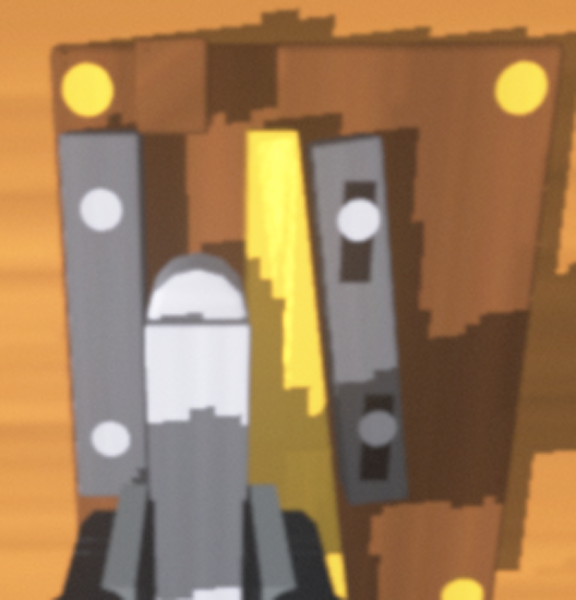

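Request:
servo_tool --targets "1 0 -0.003 0 0 0 0;1 0 -0.006 0 0 0 0;1 0 -0.009 0 0 0 0;1 -0.0003 -0.012 0 0 0 0;1 -0.0003 -0.015 0 0 0 0;1 -0.0003 -0.017 0 0 0 0;1 -0.0003 -0.018 0 0 0 0;1 -0.0003 -0.018 0 0 0 0"

```text
t: 14.08
position: [0.5635, -0.0432, 0.0246]
eef_rot: [0.001, -0.701, 0.714, -0.0]
wrist_force: [0.8, 0.5, -2.0]
finger_gap: 0.0163
```

```bash
python3 - <<'E'
from h import *
from rig import imaging
for n in ["wrist"]:
  d=imaging.capture(n);pickle.dump(d,open(f"pics/{n}15.pkl","wb"));cv2.imwrite(f"pics/{n}15.png",d["frame"][:,:,::-1])
  if n=="wrist":crop(d,200,60,440,310,2.4,"pics/w15c.png")
plan(hol([-20,13,25.5]),-91)
E
```

```text
pos [ 0.5633 -0.0432  0.0246] hol [-21.9  12.7  24.6] yaw -91.06 t 14.13 F [ 0.4 -0.1 -2.4] q [-0.32  0.83  0.6   1.87 -0.74  0.67 -0.86] gap 0.016
shift [-0.0003 -0.0019 -0.0008] rot [-0.0016  0.0016 -0.0011]
```

View pics/w15c.png

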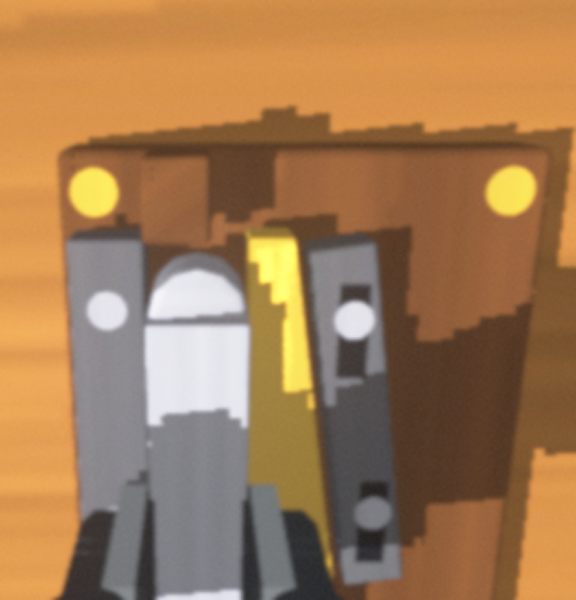

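Request:
servo_tool --targets "1 0 -0.001 0.0005 0 0 0;1 0 -0.002 0.001 0 0 0;1 0 -0.003 0.001 0 0 0;1 0 -0.003 0.001 0 0 0"

```text
t: 14.47
position: [0.566, -0.0436, 0.0245]
eef_rot: [0.001, -0.7, 0.714, 0.0]
wrist_force: [-2.0, 0.5, 5.4]
finger_gap: 0.0162
```

Request:
servo_tool --targets "1 0 -0.001 0 0 0 0;1 0 -0.0015 0 0 0 0;1 0 -0.0015 0 0 0 0"

```text
t: 14.72
position: [0.5669, -0.0437, 0.0245]
eef_rot: [0.001, -0.7, 0.714, 0.001]
wrist_force: [-3.3, 0.1, 6.6]
finger_gap: 0.0161
```

```bash
python3 - <<'E'
from h import *
from rig import imaging
for n in ["wrist","side"]:
  d=imaging.capture(n);pickle.dump(d,open(f"pics/{n}16.pkl","wb"));cv2.imwrite(f"pics/{n}16.png",d["frame"][:,:,::-1])
  if n=="wrist":crop(d,200,60,440,310,2.4,"pics/w16c.png")
crop(d,240,170,360,270,6,"pics/s16c.png")
plan(hol([-20,13,25.5]),-91)
E
```

```text
pos [ 0.567  -0.0437  0.0245] hol [-18.2  12.3  24.5] yaw -91.09 t 14.82 F [-3.1  0.4  6.2] q [-0.32  0.84  0.6   1.86 -0.74  0.68 -0.87] gap 0.0163
shift [-0.0007  0.0018 -0.001 ] rot [-0.0006  0.0021 -0.0016]
```

View pics/w16c.png

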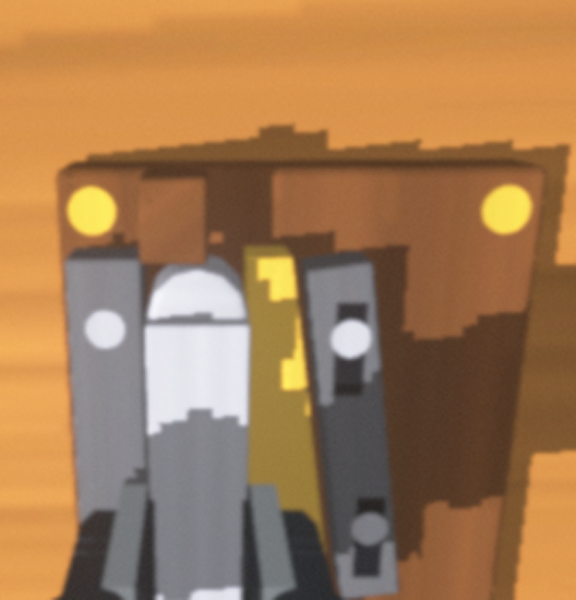

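View pics/s16c.png

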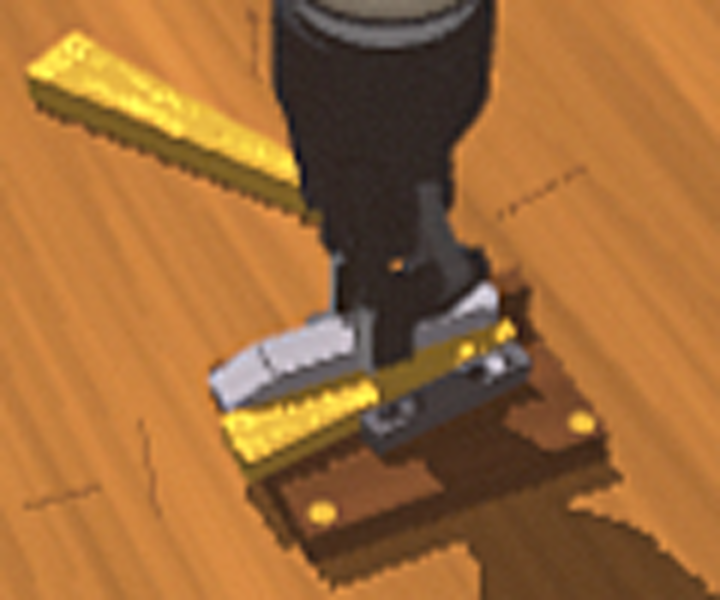

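Request:
servo_tool --targets "1 0 -0.001 -0.0005 0 0 0;1 0 -0.002 -0.0005 0 0 0;1 0 -0.002 -0.0005 0 0 0;1 0 -0.002 -0.0005 0 0 0"

```text
t: 15.15
position: [0.567, -0.0437, 0.0245]
eef_rot: [-0.0, -0.7, 0.714, 0.002]
wrist_force: [-6.1, -0.2, 7.7]
finger_gap: 0.016
```

Request:
servo_tool --targets "0.55 0 0 0 0 0 0;0.55 0 0 0 0 0 0;0.55 0 0 0 0 0 0;0.55 0 0 -0.03 0 0 0;0.55 0 0 -0.06 0 0 0;0.55 0 0.02 -0.075 0 0 0;0.55 0 0.02 -0.075 0 0 0"

```text
t: 15.73
position: [0.5494, -0.0441, 0.1022]
eef_rot: [0.002, -0.7, 0.714, -0.001]
wrist_force: [-0.5, -0.2, -0.0]
finger_gap: 0.0385
```

```bash
python3 - <<'E'
from h import *
from rig import imaging
for n in ["wrist","side"]:
  d=imaging.capture(n);pickle.dump(d,open(f"pics/{n}17.pkl","wb"));cv2.imwrite(f"pics/{n}17.png",d["frame"][:,:,::-1])
crop(d,240,170,360,270,6,"pics/s17c.png")
plan(hol([-120,-10,60]),-1)
E
```

```text
pos [ 0.55   -0.0428  0.0995] hol [-35.2  12.9  99.5] yaw -91.07 t 15.83 F [0.3 0.5 0.1] q [-0.39  0.72  0.7   1.87 -0.64  0.79 -0.93] gap 0.0385
shift [0.0231 0.0848 0.0392] rot [-4.0000e-03 -6.0000e-04 -1.5719e+00]
```

View pics/wrist17.png

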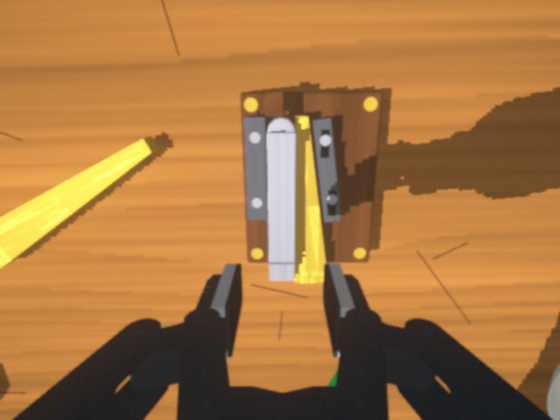

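View pics/s17c.png

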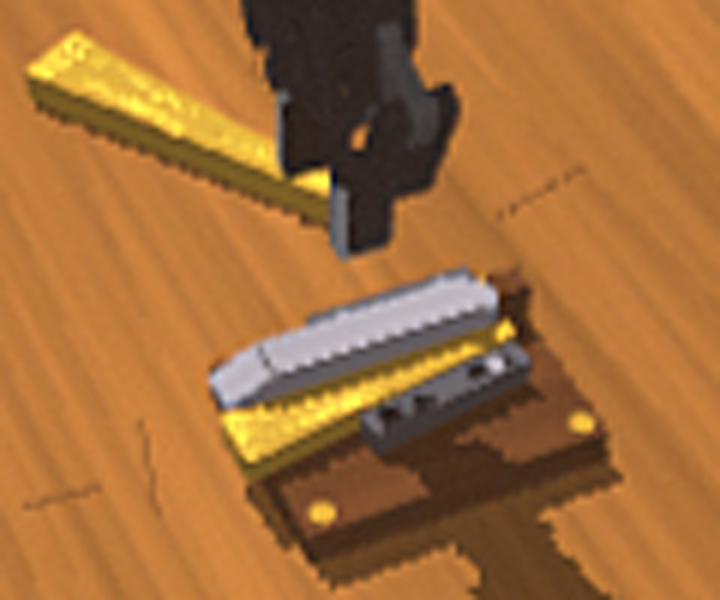

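Request:
servo_tool --targets "1 0.0235 0.088 0.015 0 0 -1.571;1 0.0235 0.088 0.015 0 0 -1.571;1 0.0235 0.088 0.015 0 0 -1.571;1 0.0235 0.088 0.015 0 0 -1.571;1 0.0235 0.088 0.015 0 0 -1.571;1 0.0235 0.088 0.015 0 0 -1.571;1 0.0235 0.088 0.015 0 0 -1.571;1 0.0235 0.088 0.015 0 0 -1.571;1 0.0235 0.088 0.015 0 0 -1.571;1 0.0235 0.088 0.015 0 0 -1.571;1 0.0235 0.088 0.015 0 0 -1.571;1 0.0235 0.088 0.015 0 0 -1.571;1 0.0235 0.088 0.015 0 0 -1.571;1 0.0235 0.088 0.015 0 0 -1.571;1 0.0235 0.088 0.015 0 0 -1.571"

```text
t: 17.08
position: [0.4613, -0.0647, 0.0831]
eef_rot: [-0.001, 1.0, -0.01, 0.0]
wrist_force: [0.5, 0.3, -0.5]
finger_gap: -0.0002
```

```bash
python3 - <<'E'
from h import *
from rig import imaging
plan(hol([-120,-11,15]),-1)
d=imaging.capture("wrist");pickle.dump(d,open(f"pics/w18.pkl","wb"));cv2.imwrite(f"pics/w18.png",d["frame"][:,:,::-1])
plan(hol([-120,-11,15]),-1)
E
```

```text
pos [ 0.4613 -0.0647  0.0831] hol [-123.6  -10.6   83.1] yaw -1.18 t 17.08 F [ 0.5  0.3 -0.5] q [-0.05  0.56  0.21  2.1  -0.24  0.5   0.32] gap -0.0002
shift [0.0035 0.0006 0.0681] rot [-0.0024 -0.0002 -0.0031]
pos [ 0.4612 -0.0647  0.0832] hol [-123.6  -10.6   83.2] yaw -1.17 t 17.13 F [ 0.7  0.5 -0. ] q [-0.05  0.56  0.21  2.1  -0.24  0.5   0.32] gap -0.0003
shift [0.0036 0.0005 0.0682] rot [-0.0021 -0.0003 -0.003 ]
```

View pics/w18.png

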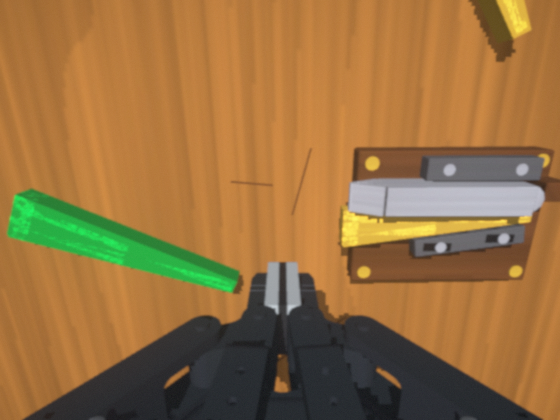

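```bash
python3 - <<'E'
from h import *
d=pickle.load(open("pics/w18.pkl","rb"))
for n,u,v,z in [("head L",343,206,.03),("head R",345,248,.03),("fresh L",350,183,.03),("fresh R",350,210,.03),("green end",240,285,.012),("tip",530,215,.03),("nose",544,197,.034)]:
    print(n,inv(px2w(d,u,v,z)).round(1))
E
```

```text
head L [-86.    5.4  30. ]
head R [-83.1 -23.5  30. ]
fresh L [-82.5  20.3  30. ]
fresh R [-81.5   2.8  30. ]
green end [-155.9  -61.9   12. ]
tip [33.  -0.8 30. ]
nose [35.8 12.2 34. ]
```

Request:
servo_tool --targets "1 0.012 0.0005 0.035 0 0 0;1 0.012 0.0005 0.06 0 0 0;1 0.012 0.0005 0.067 0 0 0;1 0.012 0.0005 0.067 0 0 0;1 0.012 0.0005 0.067 0 0 0;1 0.012 0.0005 0.067 0 0 0"

```text
t: 17.63
position: [0.4736, -0.0656, 0.0179]
eef_rot: [-0.001, 1.0, -0.009, 0.001]
wrist_force: [-0.0, -0.5, 0.9]
finger_gap: -0.0001
```

```bash
python3 - <<'E'
from h import *
plan(hol([-101,-11,15]),-1)
E
```

```text
pos [ 0.4736 -0.0656  0.0179] hol [-111.2  -11.3   17.9] yaw -1.08 t 17.63 F [-0.  -0.5  0.9] q [-0.01  0.69  0.15  2.11 -0.28  0.36  0.35] gap -0.0001
shift [ 0.0102 -0.0003  0.0029] rot [-0.0014 -0.0026 -0.0015]
```

Request:
servo_tool --targets "1 0.004 0 0.004 0 0 0;1 0.008 0 0.004 0 0 0;1 0.012 0 0.004 0 0 0;1 0.015 0 0.004 0 0 0;1 0.018 0 0.004 0 0 0;1 0.021 0 0.004 0 0 0;1 0.024 0 0.004 0 0 0;1 0.027 0 0.004 0 0 0;1 0.029 0 0.004 0 0 0;1 0.029 0 0.004 0 0 0"

```text
t: 18.47
position: [0.5028, -0.066, 0.013]
eef_rot: [-0.001, 1.0, -0.009, 0.001]
wrist_force: [0.1, 0.4, -0.5]
finger_gap: 0.0001
```

```bash
python3 - <<'E'
from h import *
from rig import imaging
plan(hol([-101,-11,15]),-1)
for n in ["wrist","side"]:
  d=imaging.capture(n);pickle.dump(d,open(f"pics/{n}19.pkl","wb"));cv2.imwrite(f"pics/{n}19.png",d["frame"][:,:,::-1])
crop(d,240,170,360,270,6,"pics/s19c.png")
E
```

```text
pos [ 0.5028 -0.066   0.013 ] hol [-82.  -11.2  13. ] yaw -1.05 t 18.47 F [ 0.1  0.4 -0.5] q [-0.02  0.73  0.16  2.03 -0.28  0.41  0.34] gap 0.0001
shift [-0.019  -0.0002 -0.002 ] rot [-0.0016 -0.002  -0.0009]
```

View pics/wrist19.png

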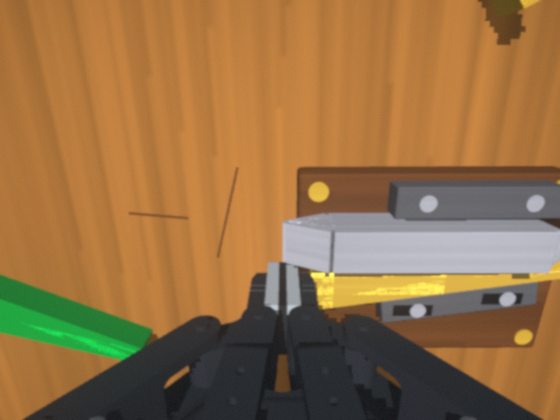

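View pics/s19c.png

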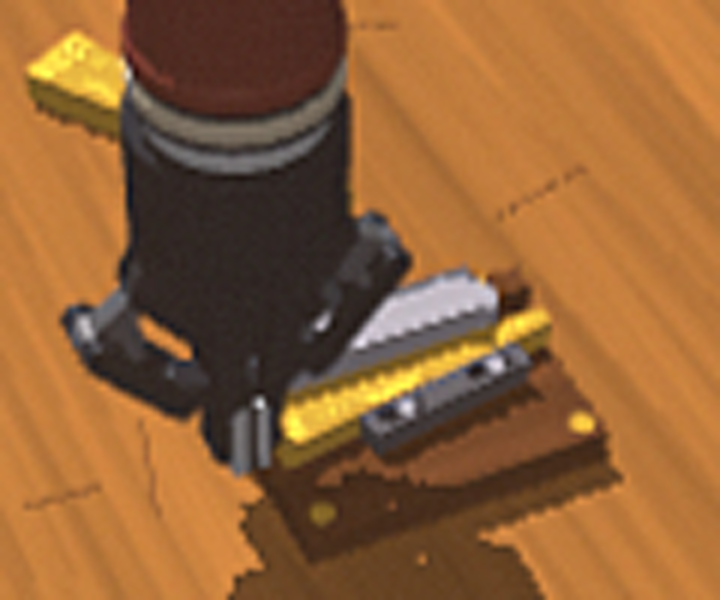

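Request:
servo_tool --targets "1 0.002 0 0 0 0 0;1 0.004 0 0 0 0 0;1 0.006 0 0 0 0 0;1 0.006 0 0 0 0 0"

```text
t: 18.9
position: [0.5079, -0.0658, 0.0129]
eef_rot: [-0.001, 1.0, -0.009, 0.0]
wrist_force: [-1.6, 0.6, 1.0]
finger_gap: -0.0002
```

Request:
servo_tool --targets "1 0.001 0 0 0 0 0;1 0.002 0 0 0 0 0;1 0.002 0 0 0 0 0"

```text
t: 19.15
position: [0.5097, -0.0658, 0.0129]
eef_rot: [-0.001, 1.0, -0.009, 0.0]
wrist_force: [-1.1, 0.3, -0.6]
finger_gap: 0.0001
```

Request:
servo_tool --targets "1 0.001 0 0 0 0 0;1 0.0015 0 0 0 0 0;1 0.0015 0 0 0 0 0"

```text
t: 19.4
position: [0.511, -0.0658, 0.0129]
eef_rot: [-0.001, 1.0, -0.009, -0.0]
wrist_force: [-3.4, 1.2, 0.7]
finger_gap: -0.0002
```

Request:
servo_tool --targets "1 0.001 0 0 0 0 0;1 0.0015 0 0 0 0 0;1 0.0015 0 0 0 0 0"

```text
t: 19.65
position: [0.5123, -0.0658, 0.0129]
eef_rot: [-0.001, 1.0, -0.009, -0.0]
wrist_force: [-3.5, 2.4, 1.3]
finger_gap: 0.0004
```

Request:
servo_tool --targets "1 0.001 0 0 0 0 0;1 0.0015 0 0 0 0 0;1 0.0015 0 0 0 0 0"

```text
t: 19.9
position: [0.5131, -0.0656, 0.0128]
eef_rot: [-0.001, 1.0, -0.009, -0.001]
wrist_force: [-5.6, 3.1, 2.7]
finger_gap: -0.0001
```

Request:
servo_tool --targets "1 0.001 0 0 0 0 0;1 0.001 0 0 0 0 0;1 0.001 0 0 0 0 0"

```text
t: 20.15
position: [0.5133, -0.0657, 0.0128]
eef_rot: [-0.002, 1.0, -0.009, -0.002]
wrist_force: [-7.1, 2.7, 2.9]
finger_gap: 0.0001
```

Request:
servo_tool --targets "1 0.001 0 0 0 0 0;1 0.002 0 0 0 0 0;1 0.003 0 0 0 0 0;1 0.003 0 0 0 0 0"

```text
t: 20.48
position: [0.5135, -0.0656, 0.0127]
eef_rot: [-0.002, 1.0, -0.009, -0.005]
wrist_force: [-9.0, 2.9, 8.0]
finger_gap: -0.0003
```

```bash
python3 - <<'E'
from h import *
from rig import imaging
plan(hol([-101,-11,15]),-1)
for n in ["wrist","side"]:
  d=imaging.capture(n);pickle.dump(d,open(f"pics/{n}20.pkl","wb"));cv2.imwrite(f"pics/{n}20.png",d["frame"][:,:,::-1])
crop(d,240,170,360,270,6,"pics/s20c.png")
E
```

```text
pos [ 0.5135 -0.0656  0.0127] hol [-71.3 -10.5  12.7] yaw -1.07 t 20.48 F [-9.   2.9  8. ] q [-0.02  0.74  0.17  1.99 -0.27  0.44  0.33] gap -0.0003
shift [-0.0297  0.0005 -0.002 ] rot [-0.004   0.0094 -0.0012]
```

View pics/wrist20.png

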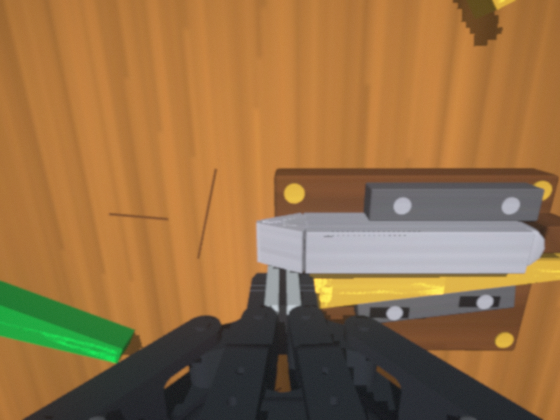

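View pics/s20c.png

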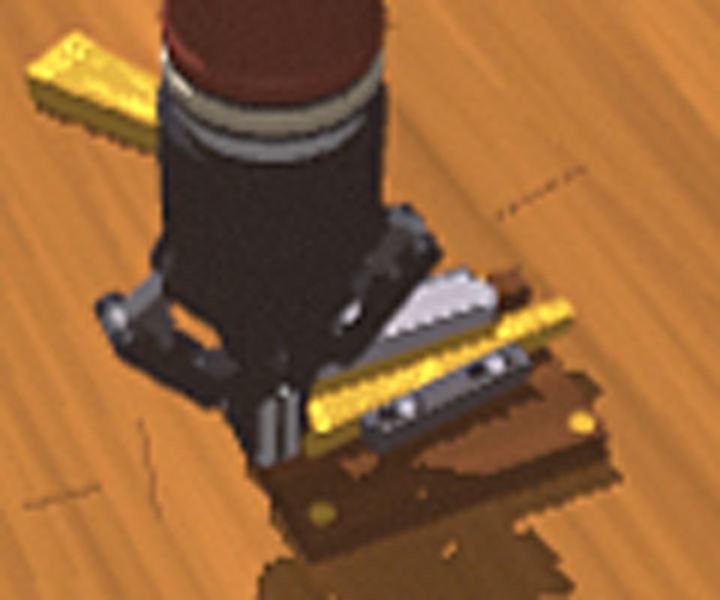

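Request:
servo_tool --targets "1 0.001 0 -0.001 0 0 0;1 0.002 0 -0.001 0 0 0;1 0.003 0 -0.001 0 0 0;1 0.003 0 -0.001 0 0 0"

```text
t: 20.92
position: [0.5137, -0.0656, 0.013]
eef_rot: [-0.002, 1.0, -0.01, -0.008]
wrist_force: [-12.0, 2.6, 6.7]
finger_gap: -0.0001
```

Request:
servo_tool --targets "1 0.001 0 -0.001 0 0 0;1 0.002 0 -0.001 0 0 0;1 0.003 0 -0.001 0 0 0;1 0.003 0 -0.001 0 0 0"

```text
t: 21.25
position: [0.5138, -0.0657, 0.0133]
eef_rot: [-0.003, 1.0, -0.01, -0.011]
wrist_force: [-15.3, 2.0, 5.5]
finger_gap: -0.0001
```

Request:
servo_tool --targets "1 0.001 0 -0.001 0 0 0;1 0.002 0 -0.001 0 0 0;1 0.003 0 -0.001 0 0 0;1 0.003 0 -0.001 0 0 0"

```text
t: 21.58
position: [0.514, -0.0657, 0.0136]
eef_rot: [-0.003, 1.0, -0.01, -0.013]
wrist_force: [-17.6, 1.3, 4.7]
finger_gap: 0.0001
```

Request:
servo_tool --targets "1 0.001 0 0 0 0 0;1 0.0015 0 0 0 0 0;1 0.0015 0 0 0 0 0"

```text
t: 21.83
position: [0.5141, -0.0657, 0.0136]
eef_rot: [-0.003, 1.0, -0.01, -0.015]
wrist_force: [-19.7, 2.9, 7.3]
finger_gap: -0.0003
```

Request:
servo_tool --targets "1 -0.006 0 0 0 0 0;1 -0.012 0 0 0 0 0;1 -0.02 0 0 0 0 0;1 -0.035 0 0 0 0 0;1 -0.045 0 -0.02 0 0 0;1 -0.045 0 -0.06 0 0 0;1 -0.045 0 -0.1 0 0 0;1 -0.045 0 -0.13 0 0 0;1 -0.045 0 -0.13 0 0 0"

```text
t: 22.58
position: [0.4908, -0.0679, 0.1528]
eef_rot: [0.001, 1.0, -0.01, 0.01]
wrist_force: [1.3, -0.4, -0.3]
finger_gap: 0.0004
```

```bash
python3 - <<'E'
from h import *
from rig import imaging
plan(hol([-101,-11,15]),-1)
for n in ["wrist","side","top"]:
  d=imaging.capture(n);pickle.dump(d,open(f"pics/{n}21.pkl","wb"));cv2.imwrite(f"pics/{n}21.png",d["frame"][:,:,::-1])
  if n=="side":crop(d,240,170,360,270,6,"pics/s21c.png")
  if n=="top":crop(d,262,165,342,240,8,"pics/t21c.png")
E
```

```text
pos [ 0.4908 -0.0679  0.1528] hol [-94.  -13.2 152.8] yaw -1.11 t 22.58 F [ 1.3 -0.4 -0.3] q [-0.1   0.47  0.27  1.97 -0.19  0.7   0.28] gap 0.0004
shift [-0.0098 -0.0023  0.1377] rot [ 0.0008 -0.0207 -0.002 ]
```

View pics/wrist21.png

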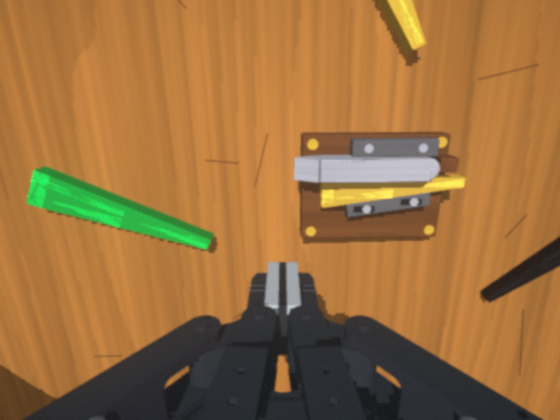

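View pics/s21c.png

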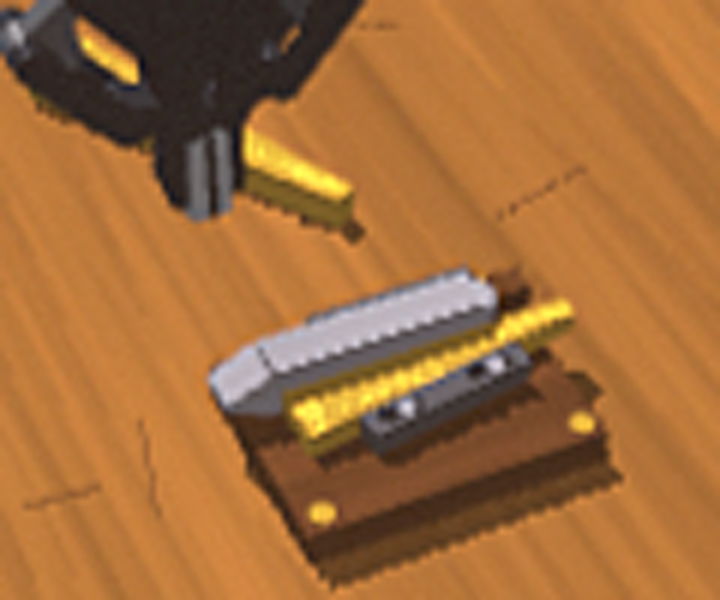

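View pics/t21c.png

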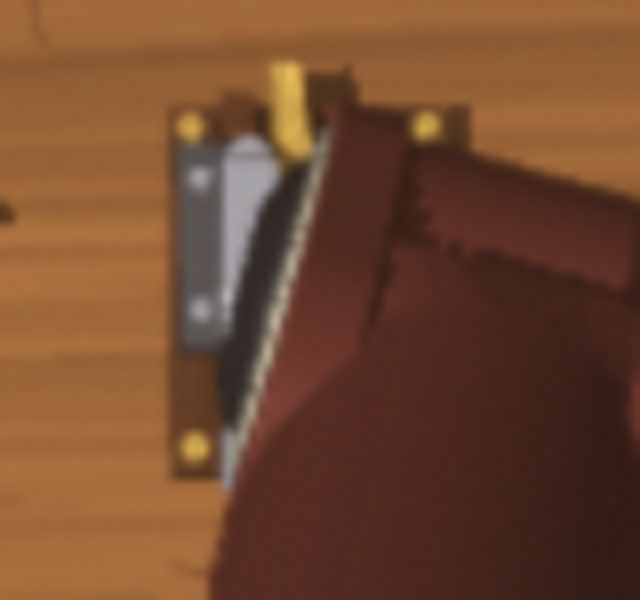

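Request:
servo_tool --targets "1 0 0 0 0 0 0;1 0 0 0 0 0 0;1 0 0 0 0 0 0"

```text
t: 22.98
position: [0.4835, -0.066, 0.1449]
eef_rot: [-0.001, 1.0, -0.009, -0.0]
wrist_force: [1.1, 0.7, -0.0]
finger_gap: 0.0002
```

```bash
python3 - <<'E'
from h import *
from rig import imaging
plan(hol([-101,-11,15]),-1)
d=imaging.capture("wrist");pickle.dump(d,open("pics/w22.pkl","wb"));crop(d,290,120,490,255,4,"pics/w22c.png")
E
```

```text
pos [ 0.4835 -0.066   0.1449] hol [-101.4  -11.4  144.9] yaw -1.07 t 22.98 F [ 1.1  0.7 -0. ] q [-0.09  0.48  0.27  1.98 -0.2   0.7   0.28] gap 0.0002
shift [ 0.0005 -0.0002  0.1299] rot [-0.0016  0.001  -0.0011]
```

View pics/w22c.png

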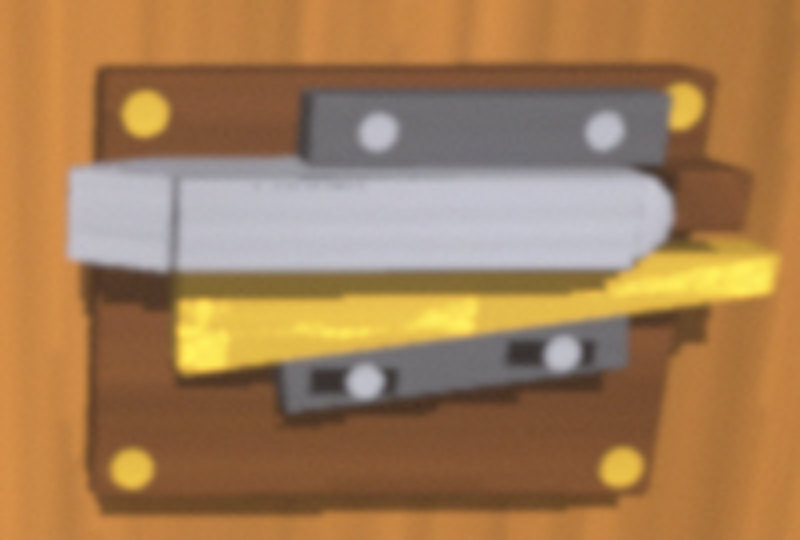

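```bash
python3 - <<'E'
from h import *
d=pickle.load(open("pics/w22.pkl","rb"))
f=lambda u,v:((u+.5)/4+290-.5,(v+.5)/4+120-.5)
for n,u,v,z in [("scrFL",146,113,.019),("scrFR",132,468,.019),("scrRR",622,466,.019),("chk F in",305,163,.03),("chk R in",665,164,.03),("fresh L",70,168,.0315),("fresh R",70,258,.0315),("nose",674,210,.036),("bar top R rear",630,268,.042),("bar top R front",178,271,.042),("bar topL rear",625,172,.042),("bar topL front",178,176,.042),("head R",178,375,.03),("head vert",176,300,.03),("tip R",772,293,.03),("tip L",778,255,.03)]:
    print(n,inv(px2w(d,*f(u,v),z)).round(1))
E
```

```text
scrFL [-66.8  30.6  19. ]
scrFR [-66.8 -47.1  19. ]
scrRR [ 41.1 -46.6  19. ]
chk F in [-36.6  22.4  30. ]
chk R in [34.  22.2 30. ]
fresh L [-82.8  21.7  31.5]
fresh R [-82.4   3.6  31.5]
nose [34.1 14.3 36. ]
bar top R rear [24.4  4.3 42. ]
bar top R front [-62.4   3.7  42. ]
bar topL rear [20.6 22.8 42. ]
bar topL front [-63.2  22.1  42. ]
head R [-59.4 -21.6  30. ]
head vert [-60.6  -5.5  30. ]
tip R [59.9 -4.1 30. ]
tip L [59.6  3.8 30. ]
```

```bash
python3 -c "
from rig import job
print(job.hand_in())"
```

```text
the job is handed in; nothing more can be done
None
```

I turned the bar end for end, jammed the wedge in again and handed the job in at about 23 s. No verdict was reported.

**What I did:** I backed the wedge out about 18 mm by its thin end. Then I lifted the bar, turned it 180°, lowered it into the channel and slid it back until the nose met the stop. Last I pushed the wedge in by its thick end, up to 19.7 N, where it stopped moving, and drew the arm clear.

**Last checks, in the holder frame:**

| Point | Measured | Required |
|---|---|---|
| Fresh edge, x | about −82.5 mm, facing front | −85 to −78 mm |
| Bar middle, y | about 13 mm | 11 to 15 mm |
| Worn nose, x | about 34 to 35 mm, against the stop | stop at 35 mm, within 3 mm |
| Wedge head, x | about −59.5 mm | −66 to −38 mm |

- **Seating:** The bar looks flat and parallel to the cheek, and the wedge lies in its lane with its thick end to the front.
- **Jam force:** I judged the jam from the push force and the wedge's sudden stop. I did not measure how hard it presses on the bar.
- **Bystanders:** I moved none of them and the arm stayed away from them, but I took no final measurement of their positions.

**What disagreed:**
- **Fingertips:** They sat about 8 mm above the reported TCP (where they first touched the block), not 14 mm ahead of it as the text says. I worked from the measured offset.
- **Grip reading:** The gripper showed 16 mm on the 18 mm bar.

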